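Log the used polishing wheels into the steriliser tray

TASK

The used polishing wheels must go to the steriliser: slide the retaining collar off the rod of the wheel stand and put it in the steel dish, then slide off every wheel and stand them on edge in a row in the trough of the aluminium tray, seated on its floor. When the whole load is in, take the scanner, hold it steady for two seconds with its beam on the tray's label to log the load, and put it back squarely in its rest. Leave the other things on the bench alone.

Things in the scene. Friction and masses are not known exactly. Their poses are not given: they have to be found in the camera images.
- stand: fixed wheel stand: grey base plate 100 x 120 x 12 mm and an upright 50 x 18 mm, 180 mm high, which carries one end of a level steel rod (12 mm diameter, axis 150 mm above the bench). Origin: on the bench under the rod's fixed end, at the upright's front face; the rod runs from there 222 mm along the stand's -y axis to its open end
- rod_end (a point): centre of the open end face of the rod; same axes as the stand (-y leads off the rod)
- wheel1: polishing wheel (all wheels are alike): brown bonded wheel with a steel bush, 56 mm diameter, 26 mm wide, bore 20 mm, 90 g. Origin at its centre, y axis along its bore. At the start it hangs on the rod (centre 4 mm below the rod's axis), wheels at least 3 mm apart and 15 mm from the upright. Three to five wheels are there; None throughout for one that is absent
- wheel2: polishing wheel (all wheels are alike): brown bonded wheel with a steel bush, 56 mm diameter, 26 mm wide, bore 20 mm, 90 g. Origin at its centre, y axis along its bore. At the start it hangs on the rod (centre 4 mm below the rod's axis), wheels at least 3 mm apart and 15 mm from the upright. Three to five wheels are there; None throughout for one that is absent
- wheel3: polishing wheel (all wheels are alike): brown bonded wheel with a steel bush, 56 mm diameter, 26 mm wide, bore 20 mm, 90 g. Origin at its centre, y axis along its bore. At the start it hangs on the rod (centre 4 mm below the rod's axis), wheels at least 3 mm apart and 15 mm from the upright. Three to five wheels are there; None throughout for one that is absent
- wheel4: polishing wheel (all wheels are alike): brown bonded wheel with a steel bush, 56 mm diameter, 26 mm wide, bore 20 mm, 90 g. Origin at its centre, y axis along its bore. At the start it hangs on the rod (centre 4 mm below the rod's axis), wheels at least 3 mm apart and 15 mm from the upright. Three to five wheels are there; None throughout for one that is absent
- wheel5: polishing wheel (all wheels are alike): brown bonded wheel with a steel bush, 56 mm diameter, 26 mm wide, bore 20 mm, 90 g. Origin at its centre, y axis along its bore. At the start it hangs on the rod (centre 4 mm below the rod's axis), wheels at least 3 mm apart and 15 mm from the upright. Three to five wheels are there; None throughout for one that is absent
- collar: plain steel retaining collar, 36 mm diameter, 20 mm wide, bore 16 mm, 80 g, with a dark groove round it; it hangs loosely on the rod outside the wheels, near the open end (centre 2 mm below the rod's axis). Origin at its centre, y axis along its bore
- dish: loose shallow steel dish, 130 mm (x) x 110 mm (y), 14 mm high, wall and floor 3 mm. Origin at the centre of its underside
- tray: loose shallow aluminium tray, 126 (x) x 246 mm (y), 0.7 kg, floor 4 mm thick. Its trough runs along y: 44 mm wide between two rails (6 mm wide, tops 16 mm above the bench), 176 mm long between end walls of the same height; takes five wheels on edge in a row, bores along y, seated centres 32 mm above the bench. Origin: underside, below the trough's centre. At its -y end a ledge with the label
- label (a point): centre of the flat barcode label (64 x 36 mm) on the ledge at the tray's -y end, 16 mm above the bench, 123 mm from the tray's origin; it faces up (z)
- scanner: loose cordless label scanner, grey, 160 g: a straight handle 30 mm wide (y), 24 mm high (z), 140 mm long (x from -80 to +60 mm), and at its +x end a head 56 mm wide bent down by 60 degrees. Origin at the handle's centre line, near the centre of mass: grip there. It reads by itself, no trigger, along the window's axis
- scanner_window (a point): centre of the scanner's window at the head's lower end, at x 86 mm, z -48 mm from the scanner's origin; its x axis is the reading beam: forward and 60 degrees below the handle. Reads a label 30 to 160 mm from the window that lies within 15 mm of the beam's centre line, with the beam within 45 degrees of square to the label
- rest: fixed black scanner rest, base 150 x 75 mm, two upright forks at x -60 and +36 mm (10 mm thick, saddles 60 mm above the bench, cheeks 14 mm high and 40 mm apart) that carry the handle; the fingers have room between the forks. Origin: underside, below the parked scanner's origin (which is then 72 mm above the bench, axes parallel)
- articulator: red articulator with white plaster models, about 90 x 80 mm, 110 mm high. Bystander: leave it alone; origin at the centre of its underside
- model: white plaster tooth model, 66 x 70 x 40 mm. Bystander: leave it alone; origin at the centre of its underside
- turntable: steel disc of 90 mm diameter with a brown cone on it, 60 mm high. Bystander: leave it alone; origin at the centre of its underside
- burblock: small wooden block of burs, 50 x 90 mm, 40 mm high. Bystander: leave it alone; origin at the centre of its underside
- cup: white cup of hand instruments, 68 mm across, 135 mm high with the instruments. Bystander: leave it alone; origin at the centre of its underside
- waxknife: slim wax knife with a wooden handle, 170 mm long, 10 mm thick, lying flat. Bystander: leave it alone; origin at the centre of its underside
- shades: small grey holder of shade tabs, 30 x 65 x 10 mm, lying flat. Bystander: leave it alone; origin at the centre of its underside
Things that resemble listed ones, but are neither listed nor needed, are in the scene too. What is shaped like the collar but blue is not meant.

How it is judged:
On the way, in this order (a step that is already met when the one before it is completed fails the run):
1. the collar lies in the dish and every wheel is seated in the tray's trough (x of collar in the frame of dish between -0.063 and 0.063 m and y of collar in the frame of dish between -0.053 and 0.053 m and z of collar in the frame of dish between 0 and 0.026 m and linear speed of each of collar, wheel1, wheel2, wheel3, wheel4, wheel5 below 0.03 m/s and x of wheel1 in the frame of tray between -0.01 and 0.01 m and y of wheel1 in the frame of tray between -0.086 and 0.086 m and z of wheel1 in the frame of tray between 0.022 and 0.04 m and angle between the y axis of each of wheel1, wheel2, wheel3, wheel4, wheel5 and the y axis of tray, either way round below 0.25 rad and x of wheel2 in the frame of tray between -0.01 and 0.01 m and y of wheel2 in the frame of tray between -0.086 and 0.086 m and z of wheel2 in the frame of tray between 0.022 and 0.04 m and x of wheel3 in the frame of tray between -0.01 and 0.01 m and y of wheel3 in the frame of tray between -0.086 and 0.086 m and z of wheel3 in the frame of tray between 0.022 and 0.04 m and x of wheel4 in the frame of tray between -0.01 and 0.01 m and y of wheel4 in the frame of tray between -0.086 and 0.086 m and z of wheel4 in the frame of tray between 0.022 and 0.04 m and x of wheel5 in the frame of tray between -0.01 and 0.01 m and y of wheel5 in the frame of tray between -0.086 and 0.086 m and z of wheel5 in the frame of tray between 0.022 and 0.04 m), for 0.3 s.
2. the scanner is held steady with its beam on the tray's label for 1.5 s (x of label in the frame of scanner_window between 0.03 and 0.16 m and y of label in the frame of scanner_window between -0.015 and 0.015 m and z of label in the frame of scanner_window between -0.015 and 0.015 m and angle between the x axis of scanner_window and the z axis of label, either way round below 0.79 rad and linear speed of scanner below 0.03 m/s and angular speed of scanner below 0.3 rad/s), for 1.5 s.
At the end, for the whole second after the job is handed in: collar in the dish; every wheel at rest on the trough's floor (within 10 mm of its middle line, bore along it within 14 degrees); scanner at rest in both forks of its rest (within 18 mm lengthways, 9 mm sideways, 8 degrees) (all of step 1 and x of scanner in the frame of rest between -0.018 and 0.018 m and y of scanner in the frame of rest between -0.009 and 0.009 m and z of scanner in the frame of rest between 0.066 and 0.077 m and angle between the x axis of scanner and the x axis of rest, either way round below 0.15 rad and linear speed of scanner below 0.03 m/s); the robot touches nothing.
It fails at once if another thing on the bench is shoved more than 5 cm (distance of any of articulator, model, turntable, burblock, cup, waxknife, shades from where it was at the start of the episode above 0.05 m).
Of wheel1, wheel2, wheel3, wheel4, wheel5 only 3 to 5 are there at a start; the rules pass over those that are not, and their reading is None.
At some moment in a run one of tray, dish may be knocked a few centimetres aside while the robot is not near it.
It also fails if it takes over 210 s, if anything falls off the work surface, if the arm or the gripper's body presses on something with over 40 N, if the wrist force passes 120 N, or if a joint passes its speed limit or range.

ROBOT

A 6-joint arm with a two-finger parallel gripper is mounted at the origin on the work surface. World frame = base frame: x ahead of the robot, y to its left, z up, the work surface at z = 0. Lengths are in m, angles in rad, forces in N, time in s.
With the tool pointing down it reaches from about 0.425 to 0.95 m from the base axis. Payload 14.7 kg.
Tool frame: the origin (TCP) lies midway between the tips of the shut fingers; the grasp point (between the pads) lies 19 mm behind it; z points along the fingers, y is the line along which they close (so a half turn about z gives the same grasp; the last joint's range is limited). The gripper opens to 85 mm and grips with 20 to 120 N. Pads are 22 mm wide; open, the fingers measure 114 mm over their backs; the gripper's body (76 mm by 85 mm) begins 54 mm behind the grasp point. The pads swing forward as they close: fully open they stand 13 mm farther back than shut.
Start: joints at [-1.206, 0.48, 1.596, -0, 1.065, -0.047], TCP at [0.26, -0.596, 0.204] pointing down, gripper open.
Joint ranges: [-2.75, 2.75], [-0.82, 2.05], [0.23, 2.67], [-1.56, 4.7], [0.09, 2.69], [-2.92, 2.92]. Speed limits (rad/s): [1.89, 1.89, 2.39, 3.01, 3.01, 3.01].

INTERFACE

Orientations are given as a 3x3 rotation matrix whose columns are the frame's x, y, z axes.
In Python, from bench import ctrl gives the robot as it stands.
- The arm moves only by the tool jog_arm, never from a script. Its argument "series" is a list of rows, each an object with "angular": the turn, a rotation vector about the tool's x, y, z in rad, a list of three; "slide": the shift along the tool's x, y, z in mm, a list of three; "hand": the finger opening in mm, from 0 to 85.4. In form: [{"angular": [ax, ay, az], "slide": [dx, dy, dz], "hand": hand}, ...]. A call has 1 to 10 rows; each row is the pose to reach, as a shift and turn from the pose commanded when the call began, along the tool's axes at that moment; what a row does not reach only later rows make up. A row lasts 1/8 s, in which the tool goes at most 62.5 mm and 10.7 degrees, less where a joint would pass 70% of its speed; a pose out of reach is approached as far as the arm can. A call with a gripper value outside its range is refused whole. The fingers move at their own pace and stop on an object; "newtons" is the grip in N (left out, the last holds). Time passes only in rows, so rows that repeat a pose let the fingers close. It gives the time, the measured TCP pose, the force, the opening and the grip force at its end, in the units of the state.
- ctrl.sense(): the state, without advancing time (a new reading comes with each control period).
- ctrl.camera(name): name is "scene" or "top" or "wrist"; returns (picture, depth): 420x560x3 uint8, red, green, blue; 420x560 float32, m along the optical axis (not along the pixel's ray), 0 where there is no reading.
- ctrl.calibration(name): a dict with "camera_matrix" (3x3 intrinsics, pixels), "R" (3x3) and "t" (3): a world point X has camera coordinates R X + t. Camera axes: x right, y down, z forward; pixel columns grow to the right and rows downward; lengths in m; the calibration is good to about 2 mm. A picture is of the moment at which its call begins: read the wrist's pose just before it. calibration takes no time and is no camera call; for the wrist camera it gives the pose at the moment of the call.
- ctrl.sign_off(): hands the job in; it is judged then, once.
The state is a dict: "t": time; "qpos": joint angles; "dq": joint speeds; "joint_torque": joint torques, N m; "tool_pos": TCP position; "eef_rot": TCP orientation; "wrist_force": force on the tool from outside, world axes, zero at the start; "ft_torque": the same for the moment, N m; "finger_gap": opening from 0.0 (shut) to 1.0 (fully open); "gripper_force": force on a finger pad.
Only numpy, scipy, OpenCV 4.12 (cv2) and the standard library are available. Lean on these libraries where they do the work, as an engineer would, in place of code of your own. Each camera call takes 0.05 s, during which the arm holds its last target. There are 200 camera calls.

## Working session

There is one attempt and no reset: what is moved stays moved. The work goes in short steps, Python scripts to look and compute and a tool call to move; the robot and the scene stay as the last step left them, time stands still between calls to the robot, and variables do not carry over. Pictures are saved under pics/ and viewed, at most 17 in all, crops included, and the job is handed in when it is done.

Besides the shell and the picture viewer there is one more tool, called by a JSON object that holds its "method" and its "body". jog_arm: Moves the arm, as the interface text tells. Its arguments: {"type":"object","properties":{"series":{"type":"array"},"newtons":{"type":"number"}},"required":["series"]}

```bash
ls; mkdir -p pics; cat > h.py <<'E'
import numpy as np, cv2, pickle
from bench import ctrl
def snap(name,tag):
    c=ctrl.calibration(name); p,d=ctrl.camera(name)
    pickle.dump((p,d,c),open(f'pics/{tag}.pkl','wb')); cv2.imwrite(f'pics/{tag}.png',p[:,:,::-1]); return p,d,c
def load(tag): return pickle.load(open(f'pics/{tag}.pkl','rb'))
def cloud(d,c):
    K=np.array(c['camera_matrix']);R=np.array(c['R']);t=np.array(c['t'])
    v,u=np.mgrid[:d.shape[0],:d.shape[1]]
    X=np.stack([(u-K[0,2])/K[0,0]*d,(v-K[1,2])/K[1,1]*d,d],-1)
    W=(X-t)@R; W[d==0]=np.nan; return W
E
python3 - <<'E'
from h import *
a=snap('scene','s0');b=snap('top','t0')
cv2.imwrite('pics/both.png',a[0][:,:,::-1])
for x in (a,b): 
    print(x[2]['camera_matrix'],x[2]['R'],x[2]['t'])
print(ctrl.sense())
E
```

```text
pics
[[413.86926288   0.         284.29240926]
 [  0.         413.86926288 213.39388415]
 [  0.           0.           1.        ]] [[-0.10381079  0.99457884  0.006021  ]
 [ 0.6469497   0.07212198 -0.75911429]
 [-0.75543325 -0.07490897 -0.65092952]] [ 0.07135263 -0.2716968   1.62667708]
[[470.990921     0.         275.70487442]
 [  0.         470.990921   208.27538907]
 [  0.           0.           1.        ]] [[ 2.01495996e-02 -9.99796841e-01 -5.19795940e-04]
 [-9.94361277e-01 -1.99859076e-02 -1.04145159e-01]
 [ 1.04113613e-01  2.61534821e-03 -9.94561972e-01]] [-0.06207047  0.56147978  1.15220671]
{'t': 0.1, 'qpos': array([-1.20563506e+00,  4.80753459e-01,  1.59680790e+00,  3.19343282e-06,
        1.06510811e+00, -4.65831899e-02]), 'dq': array([-0.00160426, -0.00144141, -0.00127039, -0.00078733,  0.00178466,
        0.00074245]), 'joint_torque': array([ 2.06212690e-04, -9.52258730e+01, -4.31039536e+01, -1.09549524e-04,
        5.25112744e-03, -1.66087909e-05]), 'tool_pos': array([ 0.26002326, -0.59528944,  0.20334786]), 'eef_rot': array([[ 9.16424700e-01,  4.00206977e-01, -3.81921367e-04],
       [ 4.00207155e-01, -9.16424148e-01,  1.00681502e-03],
       [ 5.29324337e-05, -1.07551782e-03, -9.99999420e-01]]), 'wrist_force': array([0.23905449, 0.49600191, 0.09178068]), 'ft_torque': array([-0.02245317, -0.06056558,  0.01494497]), 'gripper_force': 0.0, 'finger_gap': 1.0046323162230193}
```

View pics/s0.png

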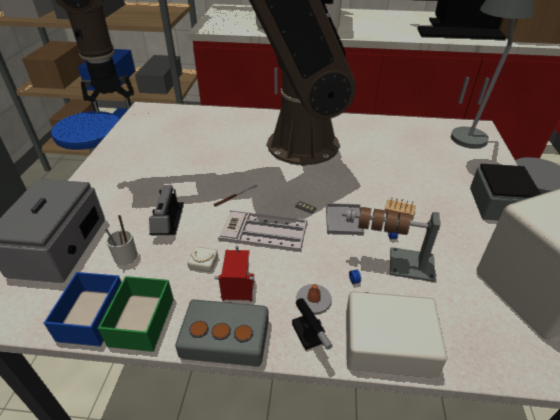

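View pics/t0.png

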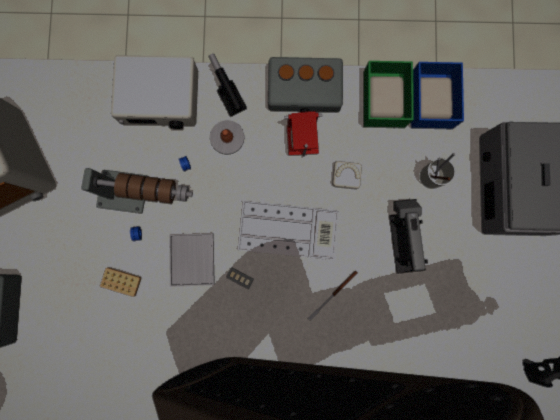

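```bash
cat >> h.py <<'E'
def rect(P):
    (cx,cy),(w,h),a=cv2.minAreaRect(P.astype(np.float32)); return np.round([cx,cy,w,h,a],4)
def pca(P):
    m=P.mean(0);u,s,v=np.linalg.svd(P-m,full_matrices=False);return m,v[0]
E
python3 - <<'E'
from h import *
p,d,c=load('t0'); W=cloud(d,c); ps,ds,cs=load('s0'); S=cloud(ds,cs)
img=p[:,:,::-1]
A=cv2.resize(img[155:225,75:205],(780,420),interpolation=cv2.INTER_CUBIC)
B=cv2.resize(img[190:285,380:440],(0,0),fx=3,fy=3,interpolation=cv2.INTER_CUBIC)
C=cv2.resize(img[45:120,200:255],(0,0),fx=2.4,fy=2.4)
cv2.imwrite('pics/c1.png',A)
D=cv2.resize(ps[175:245,140:190,::-1],(0,0),fx=4,fy=4)
E2=cv2.resize(ps[290:350,280:340,::-1],(0,0),fx=4,fy=4)
T=cv2.resize(img[195:260,235:345],(0,0),fx=4,fy=4)
X=np.zeros((560,800,3),np.uint8)
for im,(r,q) in ((B,(0,0)),(D,(0,190)),(E2,(0,400)),(T,(290,200))): X[r:r+im.shape[0],q:q+im.shape[1]]=im[:560-r,:800-q]
cv2.imwrite('pics/c2.png',X)
def reg(r0,r1,q0,q1,z0,z1,n):
    P=W[r0:r1,q0:q1].reshape(-1,3);P=P[(P[:,2]>z0)&(P[:,2]<z1)]
    m,v=pca(P[:,:2]); print(n,len(P),'mean',P.mean(0).round(4),'rect',rect(P[:,:2]),'dir',v.round(3),np.degrees(np.arctan2(v[1],v[0])).round(2),'z',np.percentile(P[:,2],[2,50,98]).round(4))
print('bench',W[300:310,60:120,2].mean(), S[150:160,200:230,2].mean())
reg(225,290,165,220,0.006,0.03,'dish')
reg(195,262,233,345,0.008,0.03,'tray')
reg(195,262,233,345,0.0125,0.02,'trayrails')
reg(190,280,380,440,0.06,0.12,'scanner')
reg(190,280,380,440,0.003,0.02,'restbase')
reg(165,212,115,193,0.135,0.19,'wheelcollar')
reg(165,212,174,195,0.135,0.19,'collar+rodend')
reg(165,212,75,115,0.17,0.2,'upright')
reg(165,215,75,150,0.005,0.02,'base')
# scene cloud of wheels
P=S[195:240,335:430].reshape(-1,3);P=P[(P[:,2]>.1)&(P[:,2]<.19)];np.save('pics/w.npy',P);print(P.min(0),P.max(0))
E
```

```text
bench nan -0.0019073090563012595
dish 422 mean [0.4304 0.1617 0.0109] rect [ 0.4368  0.1607  0.1304  0.15   87.6709] dir [-0.991 -0.131] -172.49 z [0.0061 0.0112 0.0172]
tray 1720 mean [ 0.507  -0.1203  0.0146] rect [ 5.10000e-01 -8.13000e-02  2.44300e-01  1.26100e-01  8.52732e+01] dir [-0.089 -0.996] -95.09 z [0.0083 0.0148 0.0198]
trayrails 1321 mean [ 0.5059 -0.1262  0.0156] rect [ 5.10000e-01 -8.05000e-02  2.42600e-01  1.25900e-01  8.52732e+01] dir [-0.091 -0.996] -95.23 z [0.0126 0.0155 0.0193]
scanner 1089 mean [ 0.5    -0.3807  0.0785] rect [ 0.496  -0.383   0.1605  0.0558  7.2809] dir [-0.993 -0.117] -173.26 z [0.0626 0.0808 0.0874]
restbase 923 mean [ 0.4827 -0.3706  0.0069] rect [ 0.5083 -0.3934  0.1516  0.2239 89.7136] dir [-0.998 -0.07 ] -175.96 z [0.0031 0.0068 0.012 ]
wheelcollar 1642 mean [0.5867 0.2321 0.1641] rect [5.87700e-01 2.24100e-01 1.71700e-01 5.62000e-02 8.36098e+01] dir [-0.105 -0.994] -96.05 z [0.1415 0.166  0.1755]
collar+rodend 223 mean [0.58   0.1597 0.1575] rect [5.82000e-01 1.64900e-01 5.25000e-02 3.80000e-02 6.59241e+01] dir [-0.714 -0.701] -135.53 z [0.1381 0.1587 0.1665]
upright 205 mean [0.6027 0.3655 0.1782] rect [0.6039 0.3435 0.0494 0.072  0.3146] dir [-0.999  0.051] 177.08 z [0.1719 0.1785 0.1828]
base 743 mean [0.5827 0.3504 0.0114] rect [ 0.6134  0.3754  0.1827  0.1256 86.491 ] dir [-0.568 -0.823] -124.64 z [0.0056 0.0114 0.0171]
[0.56176426 0.13960375 0.10075616] [0.62912315 0.36285659 0.17442228]
```

View pics/c1.png

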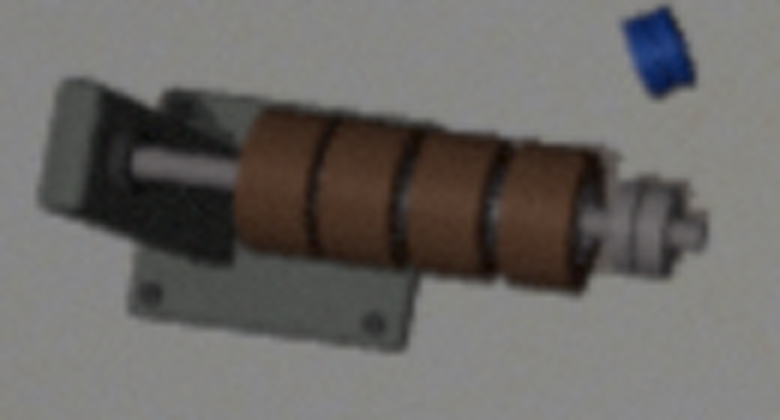

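View pics/c2.png

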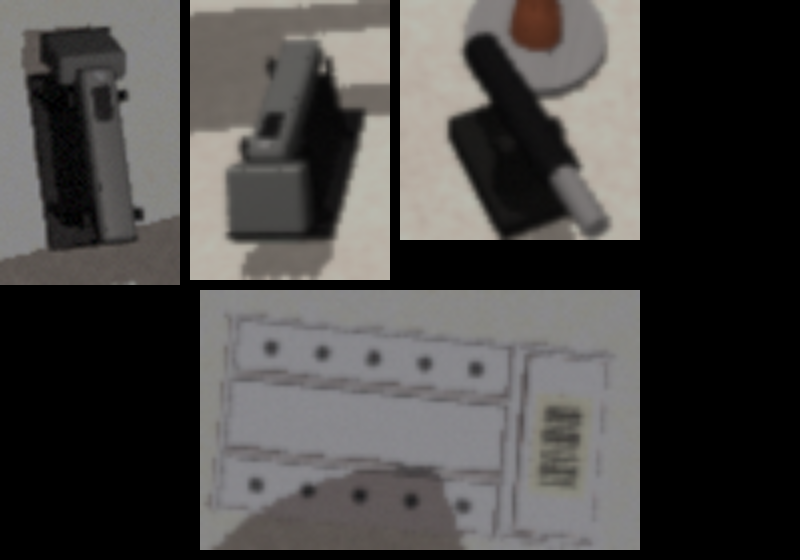

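Four wheels on the rod at crop 1 (275, 360, 450, 545; 180–220). The collar is the silver ring with the dark groove at (645,228). The blue rings at top-view (185,162) and (136,233), and the blue one at (660,50) in the crop, are decoys. The scanner is the grey one in its rest at top (407,235); the black item at top (227,85) is a lookalike. The tray's barcode is at top (326,233).

```bash
cat > m.py <<'E'
from h import *
from scipy.optimize import least_squares
def cyl(P,r,th0=None):
    # horizontal axis: direction (sin a,cos a); axis offset n, height z
    def f(q):
        a=th0 if th0 is not None else q[2]
        n=P[:,0]*np.cos(a)-P[:,1]*np.sin(a)-q[0]
        return np.hypot(n,P[:,2]-q[1])-r
    m=P.mean(0)
    return least_squares(f,[m[0],m[2]-r*.8]+([0.1] if th0 is None else []),loss='soft_l1',f_scale=.002).x
def brown(p): 
    p=p.astype(int); return (p[...,0]>p[...,2]*1.35+8)
E
python3 - <<'E'
from m import *
for tag,box,cb in(('t0',(165,212,110,178),(178,208,176,195)),('s0',(200,240,352,415),(200,240,335,362))):
    p,d,c=load(tag);W=cloud(d,c);r0,r1,q0,q1=box
    M=brown(p)[r0:r1,q0:q1]; P=W[r0:r1,q0:q1][M]; P=P[(P[:,2]>.1)&(P[:,2]<.19)]
    q=cyl(P,.028);
    if tag=='t0': qa=q[2]
    print(tag,'wheels n,z,a',q.round(4),len(P))
    a=q[2]; s=P[:,0]*np.sin(a)+P[:,1]*np.cos(a)
    top=P[:,2]>(.145 if tag=='t0' else .12)
    print('s hist'); h,e=np.histogram(s[top],bins=np.arange(.13,.34,.002)); print([(round(float(x),3),int(y)) for x,y in zip(e,h) if y])
    print('rod xy at s=.17',q[0]*np.cos(a)+.17*np.sin(a),-q[0]*np.sin(a)+.17*np.cos(a))
    r0,r1,q0,q1=cb;P=W[r0:r1,q0:q1][~brown(p)[r0:r1,q0:q1]];P=P[(P[:,2]>.125)&(P[:,2]<.19)]
    s=P[:,0]*np.sin(a)+P[:,1]*np.cos(a)
    h,e=np.histogram(s,bins=np.arange(.12,.22,.003)); print('col',[(round(float(x),3),int(y),) for x,y in zip(e,h) if y])
    print(' maxz',[(round(float(x),3),round(float(np.median(P[(s>=x)&(s<x+.003),2])),3)) for x,y in zip(e,h) if y>2])
# scanner handle
p,d,c=load('t0');W=cloud(d,c)
P=W[215:280,385:440].reshape(-1,3);P=P[(P[:,2]>.077)&(P[:,2]<.095)];print('handle',rect(P[:,:2]),P.mean(0))
E
```

```text
t0 wheels n,z,a [0.5585 0.1451 0.1138] 1178
s hist
[(0.248, 26), (0.25, 25), (0.252, 23), (0.254, 18), (0.256, 21), (0.258, 19), (0.26, 18), (0.262, 24), (0.264, 20), (0.266, 17), (0.268, 19), (0.27, 23), (0.272, 15), (0.274, 12), (0.282, 34), (0.284, 20), (0.286, 23), (0.288, 22), (0.29, 21), (0.292, 19), (0.294, 20), (0.296, 18), (0.298, 20), (0.3, 22), (0.302, 20), (0.304, 20), (0.306, 18), (0.308, 9), (0.314, 6), (0.316, 35), (0.318, 25), (0.32, 20), (0.322, 21), (0.324, 23), (0.326, 21), (0.328, 16), (0.33, 24), (0.332, 17), (0.334, 21), (0.336, 22), (0.338, 19)]
rod xy at s=.17 0.5741557923668219 0.10548595258649493
col [(0.201, 1), (0.204, 10), (0.207, 6), (0.21, 5), (0.213, 13), (0.216, 46)]
 maxz [(0.204, 0.152), (0.207, 0.155), (0.21, 0.154), (0.213, 0.152), (0.216, 0.156)]
s0 wheels n,z,a [0.5988 0.1807 0.0933] 787
s hist
[(0.238, 9), (0.24, 15), (0.242, 15), (0.244, 16), (0.246, 16), (0.248, 17), (0.25, 16), (0.252, 13), (0.254, 18), (0.256, 16), (0.258, 16), (0.26, 9), (0.262, 1), (0.27, 1), (0.272, 14), (0.274, 18), (0.276, 13), (0.278, 17), (0.28, 13), (0.282, 17), (0.284, 18), (0.286, 15), (0.288, 17), (0.29, 12), (0.292, 17), (0.294, 11), (0.296, 5), (0.304, 15), (0.306, 17), (0.308, 14), (0.31, 16), (0.312, 17), (0.314, 18), (0.316, 17), (0.318, 14), (0.32, 17), (0.322, 18), (0.324, 16), (0.326, 17), (0.328, 15), (0.33, 1), (0.334, 2), (0.336, 24), (0.338, 13)]
rod xy at s=.17 0.6120060922114199 0.1134564605726591
col [(0.192, 3), (0.195, 5), (0.198, 5), (0.201, 6), (0.204, 11), (0.207, 16), (0.21, 16), (0.213, 16), (0.216, 14)]
 maxz [(0.192, 0.147), (0.195, 0.153), (0.198, 0.151), (0.201, 0.151), (0.204, 0.156), (0.207, 0.158), (0.21, 0.157), (0.213, 0.159), (0.216, 0.156)]
handle [ 0.4827 -0.3851  0.1337  0.0306  7.0779] [ 0.48238483 -0.38409829  0.08264731]
```

```bash
cat > go.py <<'E'
import sys,numpy as np
from scipy.spatial.transform import Rotation as Ro
from bench import ctrl
# args: x y z yaw ; tool down
def go(x,y,z,yaw):
    s=ctrl.sense();R=s['eef_rot'];c,n=np.cos(yaw),np.sin(yaw)
    T=np.array([[c,n,0],[n,-c,0],[0,0,-1.]])
    print('slide',(R.T@(np.array([x,y,z])-s['tool_pos'])*1000).round(1),'ang',Ro.from_matrix(R.T@T).as_rotvec().round(4),'t',round(s['t'],2),'at',s['tool_pos'].round(4),'F',s['wrist_force'].round(1),'gap',round(s['finger_gap']*85.4,1))
if __name__=='__main__':
    a=list(map(float,sys.argv[1:]))
    for i in range(0,len(a),4): go(*a[i:i+4])
E
python3 go.py .575 .12 .30 1.457
```

```text
slide [ 574.9 -529.6  -96.1] ang [-9.0000e-04 -6.0000e-04 -1.0453e+00] t 0.1 at [ 0.26   -0.5953  0.2033] F [0.2 0.5 0.1] gap 85.8
```

{"method": "jog_arm", "body": {"series": [{"angular":[0,0,0],"slide":[0,0,-60],"hand":85},{"angular":[0,0,-1.045],"slide":[575,-530,-96],"hand":85},{"angular":[0,0,-1.045],"slide":[575,-530,-96],"hand":85},{"angular":[0,0,-1.045],"slide":[575,-530,-96],"hand":85},{"angular":[0,0,-1.045],"slide":[575,-530,-96],"hand":85},{"angular":[0,0,-1.045],"slide":[575,-530,-96],"hand":85},{"angular":[0,0,-1.045],"slide":[575,-530,-96],"hand":85},{"angular":[0,0,-1.045],"slide":[575,-530,-96],"hand":85},{"angular":[0,0,-1.045],"slide":[575,-530,-96],"hand":85},{"angular":[0,0,-1.045],"slide":[575,-530,-96],"hand":85}]}}

```text
t: 1.35
tool_pos: [0.4868, -0.0793, 0.2899]
eef_rot: [[0.114, 0.994, 0.0], [0.994, -0.114, -0.0], [-0.0, 0.0, -1.0]]
wrist_force: [1.2, -0.6, 0.4]
finger_gap: 0.995
gripper_force: 0.0
```

```bash
python3 go.py .575 .12 .30 1.457
```

```text
slide [208.   65.  -10.1] ang [ 0.0001  0.0001 -0.0002] t 1.35 at [ 0.4868 -0.0793  0.2899] F [ 1.2 -0.6  0.4] gap 85.0
```

{"method": "jog_arm", "body": {"series": [{"angular":[0,0,0],"slide":[200,62,-10],"hand":85},{"angular":[0,0,0],"slide":[200,62,-10],"hand":85},{"angular":[0,0,0],"slide":[200,62,-10],"hand":85},{"angular":[0,0,0],"slide":[200,62,-10],"hand":85},{"angular":[0,0,0],"slide":[200,62,-10],"hand":85},{"angular":[0,0,0],"slide":[200,62,-10],"hand":85}]}}

```text
t: 2.1
tool_pos: [0.5702, 0.1094, 0.2995]
eef_rot: [[0.114, 0.993, -0.001], [0.993, -0.114, -0.0], [-0.001, -0.001, -1.0]]
wrist_force: [-0.4, -1.0, -0.2]
finger_gap: 0.998
gripper_force: 0.0
```

```bash
python3 - <<'E'
from m import *
s=ctrl.sense();print(s['tool_pos'],s['t'])
p,d,c=snap('wrist','w1');W=cloud(d,c);print('cam',-np.array(c['R']).T@c['t'])
M=brown(p)&(W[...,2]>.1)&(W[...,2]<.19);P=W[M];print(len(P))
q=cyl(P,.028);print('wheels',q.round(4))
a=q[2];s=P[:,0]*np.sin(a)+P[:,1]*np.cos(a)
h,e=np.histogram(s[P[:,2]>.15],bins=np.arange(.1,.4,.002));print([(round(float(x),3),int(y)) for x,y in zip(e,h) if y])
E
```

```text
[0.5701584  0.10936117 0.29948046] 2.1
cam [0.57814382 0.18173742 0.46960434]
4143
wheels [ 0.6282  0.1472 -0.4887]
[]
```

View pics/w1.png

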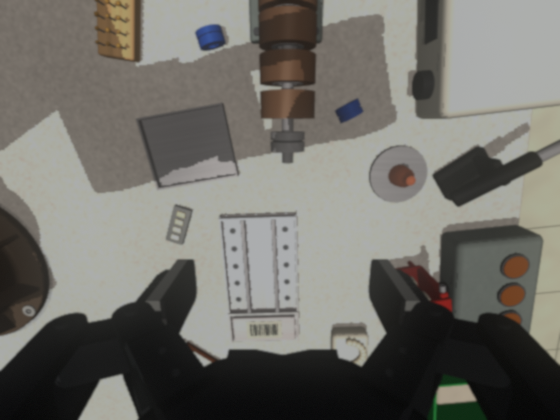

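```bash
python3 - <<'E'
from m import *
p,d,c=load('w1');W=cloud(d,c);print(c['camera_matrix'],c['R'],c['t'])
for u,v in((288,143),(288,120),(288,100),(290,68),(260,260),(190,130),(264,328),(288,158)): print(u,v,d[v,u],W[v,u].round(4))
E
```

```text
[[296.16796621   0.         282.28701821]
 [  0.         296.16796621 208.59987241]
 [  0.           0.           1.        ]] [[ 9.93339582e-01 -1.15220997e-01 -7.72347394e-04]
 [-1.10116043e-01 -9.51259837e-01  2.88061068e-01]
 [-3.39253866e-02 -2.86057413e-01 -9.57611730e-01]] [-0.55299048  0.10126769  0.52129972]
288 143 0.29621828 [0.581  0.1588 0.167 ]
288 120 0.30063438 [0.5836 0.1806 0.1558]
288 100 0.27809924 [0.5853 0.1986 0.1739]
290 68 0.27065566 [0.5901 0.2257 0.1734]
260 260 0.5138111 [ 0.5125 -0.0456  0.0033]
190 130 0.4503981 [0.4366 0.1828 0.004 ]
264 328 0.5380608 [ 0.503  -0.1747  0.0169]
288 158 0.31097668 [0.5794 0.1426 0.1565]
```

```bash
python3 - <<'E'
from m import *
p,d,c=load('w1');W=cloud(d,c)
g=(W[...,2]>.125)&(W[...,2]<.19)&(abs(W[...,0]-.59)<.05)&(W[...,1]>.12)&(W[...,1]<.3)
P=W[g&(W[...,2]>.158)&(W[...,1]>.18)]
q=cyl(P,.028);print('wheels',q.round(4),len(P))
a=.1138;
P=W[g];s=P[:,0]*np.sin(a)+P[:,1]*np.cos(a)
for x in np.arange(.19,.36,.003):
    k=(s>=x)&(s<x+.003)
    if k.sum()>3: Q=P[k];Q=Q[Q[:,2]>Q[:,2].max()-.012];n=Q[:,0]*np.cos(a)-Q[:,1]*np.sin(a);print(round(x,3),k.sum(),'maxz',np.percentile(P[k,2],95).round(4),'n',((np.percentile(n,3)+np.percentile(n,97))/2).round(4),end=' | ')
# rail-based tray estimate
T=(W[...,2]>.010)&(W[...,2]<.024)&(W[...,0]>.42)&(W[...,0]<.6)&(W[...,1]>-.25)&(W[...,1]<.1)
print('\ntray',rect(W[T][:,:2]))
D=(W[...,2]>.001)&(W[...,2]<.024)&(W[...,0]>.3)&(W[...,0]<.53)&(W[...,1]>.09)&(W[...,1]<.25)
D=p.astype(int).sum(-1)<0
E
```

```text
wheels [0.5594 0.1455 0.111 ] 5443
0.202 26 maxz 0.1569 n 0.5585 | 0.205 30 maxz 0.1568 n 0.5585 | 0.208 32 maxz 0.1566 n 0.5585 | 0.211 22 maxz 0.1566 n 0.5584 | 0.214 91 maxz 0.1668 n 0.5592 | 0.217 100 maxz 0.1669 n 0.5587 | 0.22 101 maxz 0.1666 n 0.5592 | 0.223 102 maxz 0.1663 n 0.5586 | 0.226 95 maxz 0.1667 n 0.559 | 0.229 99 maxz 0.1666 n 0.5588 | 0.232 129 maxz 0.1664 n 0.5587 | 0.235 36 maxz 0.1567 n 0.5589 | 0.238 36 maxz 0.1565 n 0.5589 | 0.241 36 maxz 0.1562 n 0.5589 | 0.244 36 maxz 0.1566 n 0.5589 | 0.247 149 maxz 0.174 n 0.5586 | 0.25 158 maxz 0.1743 n 0.5587 | 0.253 201 maxz 0.1743 n 0.5586 | 0.256 171 maxz 0.1741 n 0.5587 | 0.259 176 maxz 0.1743 n 0.5584 | 0.262 188 maxz 0.174 n 0.5586 | 0.265 173 maxz 0.1743 n 0.5585 | 0.268 194 maxz 0.1745 n 0.5586 | 0.271 177 maxz 0.174 n 0.5585 | 0.274 19 maxz 0.1563 n 0.5588 | 0.277 39 maxz 0.1568 n 0.5588 | 0.28 349 maxz 0.1735 n 0.5585 | 0.283 193 maxz 0.1743 n 0.5585 | 0.286 201 maxz 0.1744 n 0.5586 | 0.289 191 maxz 0.1745 n 0.5584 | 0.292 196 maxz 0.1741 n 0.5586 | 0.295 204 maxz 0.1742 n 0.5589 | 0.298 189 maxz 0.1742 n 0.5588 | 0.301 209 maxz 0.1741 n 0.5588 | 0.304 210 maxz 0.1742 n 0.5584 | 0.307 30 maxz 0.1726 n 0.5593 | 0.31 24 maxz 0.1563 n 0.5586 | 0.313 526 maxz 0.1729 n 0.5583 | 0.316 233 maxz 0.1743 n 0.5584 | 0.319 214 maxz 0.1742 n 0.5584 | 0.322 216 maxz 0.1743 n 0.5589 | 0.325 225 maxz 0.1746 n 0.5579 | 0.328 220 maxz 0.1744 n 0.5584 | 0.331 229 maxz 0.174 n 0.5585 | 0.334 219 maxz 0.1744 n 0.5583 | 0.337 231 maxz 0.1741 n 0.5584 | 0.34 67 maxz 0.1739 n 0.5583 | 0.343 246 maxz 0.1705 n 0.5575 | 0.346 197 maxz 0.1694 n 0.5584 | 0.349 20 maxz 0.1596 n 0.5586 | 
tray [ 5.10100e-01 -8.35000e-02  2.46100e-01  1.26300e-01  8.52878e+01]
```

```bash
python3 go.py .5806 .1596 .2 1.457 .5806 .1596 .134 1.457
```

```text
slide [51.4  4.6 99.7] ang [-0.0005  0.0004 -0.0013] t 2.15 at [0.5702 0.1091 0.2997] F [0.3 0.1 0.3] gap 85.2
slide [ 51.4   4.6 165.7] ang [-0.0005  0.0004 -0.0013] t 2.15 at [0.5702 0.1091 0.2997] F [0.3 0.1 0.3] gap 85.2
```

{"method": "jog_arm", "body": {"series": [{"angular":[0,0,-0.001],"slide":[51,4.6,50],"hand":80},{"angular":[0,0,-0.001],"slide":[51.4,4.6,100],"hand":70},{"angular":[0,0,-0.001],"slide":[51.4,4.6,130],"hand":70},{"angular":[0,0,-0.001],"slide":[51.4,4.6,165.7],"hand":65},{"angular":[0,0,-0.001],"slide":[51.4,4.6,165.7],"hand":65},{"angular":[0,0,-0.001],"slide":[51.4,4.6,165.7],"hand":30},{"angular":[0,0,-0.001],"slide":[51.4,4.6,165.7],"hand":20},{"angular":[0,0,-0.001],"slide":[51.4,4.6,165.7],"hand":20},{"angular":[0,0,-0.001],"slide":[51.4,4.6,165.7],"hand":20}], "newtons": 40}}

```text
t: 3.28
tool_pos: [0.5815, 0.161, 0.1348]
eef_rot: [[0.113, 0.994, 0.001], [0.994, -0.113, 0.0], [0.0, 0.001, -1.0]]
wrist_force: [-0.3, 0.4, 6.3]
finger_gap: 0.238
gripper_force: 2.4
```

```bash
python3 - <<'E'
from h import *
s=ctrl.sense();print(s['finger_gap'],s['gripper_force'],s['wrist_force'],s['tool_pos'])
p,_,_=snap('wrist','w2');q,_,_=snap('top','t2');r,_,_=snap('scene','s2')
A=cv2.resize(p[0:300,150:420],(486,540));B=cv2.resize(r[180:270,330:440],(310,254));C=cv2.resize(q[150:220,120:210],(310,241))
X=np.zeros((540,800,3),np.uint8);X[:,:486]=A;X[:254,490:]=B;X[260:501,490:]=C;cv2.imwrite('pics/c3.png',X[:,:,::-1])
E
```

```text
0.23787273138263945 2.4137594243075 [-0.33899702  0.44009287  6.27803919] [0.58146005 0.16099279 0.13480684]
```

View pics/c3.png

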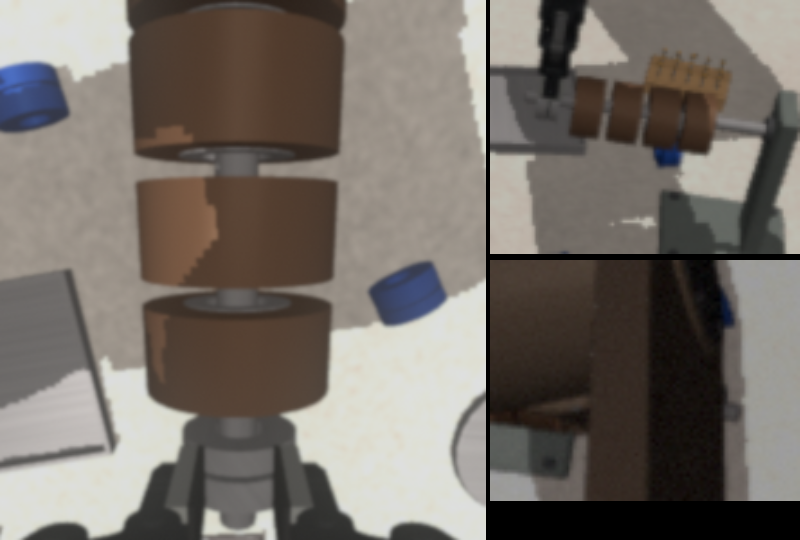

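```bash
python3 - <<'E'
from h import *
p,d,c=load('w2');W=cloud(d,c)
a=.1138
# crop px -> orig: u=150+x*270/486, v=y*300/540
for v in range(225,300,6):
    row=[]
    for u in range(234,334,6):
        X=W[v,u]; s=X[0]*np.sin(a)+X[1]*np.cos(a); n=X[0]*np.cos(a)-X[1]*np.sin(a)-.5587
        row.append(f'{s*1000-224.5:.0f},{n*1000:.0f},{X[2]*1000:.0f}')
    print(v,*row)
E
```

```text
225 -36,-52,-0 -36,-46,1 25,-18,168 25,-15,170 26,-11,171 26,-9,173 27,-6,174 27,-3,174 27,0,173 27,3,174 26,6,173 26,9,172 26,12,171 25,15,169 24,18,167 -36,46,0 -36,53,-1
231 -43,-53,-0 -43,-46,-1 -43,-39,1 -43,-33,0 10,-14,137 10,-11,138 24,-6,174 24,-3,173 24,0,174 24,3,174 24,6,174 10,11,138 10,15,137 -43,33,1 -43,40,-0 -43,46,-0 -43,53,1
237 -50,-53,1 -50,-46,-0 -50,-40,1 10,-17,147 10,-14,147 10,-10,148 9,-7,145 13,-3,155 14,0,156 13,3,154 8,7,143 10,10,148 10,14,148 11,17,149 -50,40,1 -50,47,-1 -50,53,1
243 -58,-54,-1 -57,-47,1 -57,-40,0 nan,nan,nan 10,-13,156 11,-10,157 10,-6,157 10,-3,157 10,0,156 10,3,157 10,7,157 10,10,156 11,13,157 10,16,157 -57,40,1 -57,47,-0 -57,53,1
249 -64,-54,1 -65,-47,-0 -65,-40,-1 13,-15,170 12,-12,168 10,-9,164 10,-6,164 10,-3,164 10,0,164 10,3,164 10,6,163 10,9,165 13,12,170 12,15,169 -65,40,0 -64,47,1 -65,54,-1
255 -71,-54,1 -72,-47,-0 -72,-41,0 12,-14,175 12,-12,175 7,-9,164 7,-6,164 7,-3,166 8,0,166 7,3,165 7,6,165 6,9,163 12,12,175 12,14,176 -72,41,-0 -72,47,0 -72,54,-1
261 -80,-55,-1 8,-21,173 8,-18,173 12,-14,182 12,-11,181 3,-9,163 3,-6,1
[... 447 characters left out ...]
92 8,-18,191 12,-15,198 12,-12,198 12,-10,197 -8,-10,162 -7,-6,165 -6,-3,166 -6,0,166 -6,3,166 -7,6,165 -8,10,163 9,10,192 nan,nan,nan 12,15,198 9,18,193 8,21,191
285 15,-18,208 15,-16,207 13,-14,204 11,-12,200 10,-10,198 -110,-21,0 -110,-14,-0 -16,-3,155 -10,0,167 -17,3,155 -110,14,1 -110,21,0 6,10,193 10,12,200 14,14,205 14,16,206 14,18,206
291 14,-18,209 13,-16,209 13,-13,209 8,-12,201 7,-10,199 -118,-21,-0 -118,-14,0 -21,-3,154 -19,-0,157 -21,3,155 -118,14,0 -118,21,0 4,10,193 9,12,201 14,13,209 13,16,208 14,18,210
297 14,-17,213 14,-15,213 14,-13,213 8,-12,204 5,-10,200 -126,-21,0 -125,-14,1 -126,-7,0 -125,-0,1 -125,7,2 -124,14,4 -125,21,1 2,10,195 7,12,203 13,13,212 13,15,212 14,17,213
```

{"method": "jog_arm", "body": {"series": [{"angular":[0,0,0],"slide":[-1,-1,0],"hand":65},{"angular":[0,0,0],"slide":[-1,-1,0],"hand":65},{"angular":[0,0,0],"slide":[-1,-1,8],"hand":65},{"angular":[0,0,0],"slide":[-1,-1,8],"hand":65}]}}

```text
t: 3.92
tool_pos: [0.5795, 0.1599, 0.1251]
eef_rot: [[0.113, 0.994, -0.001], [0.994, -0.113, -0.0], [-0.0, -0.001, -1.0]]
wrist_force: [-0.2, -0.3, 0.2]
finger_gap: 0.76
gripper_force: 0.0
```

```bash
cat > fing.py <<'E'
from h import *
import sys
s=ctrl.sense();print(s['t'],s['finger_gap']*85.4,s['gripper_force'],s['wrist_force'].round(1),s['tool_pos'].round(4))
p,d,c=snap('wrist',sys.argv[1]);W=cloud(d,c)
X=(W-s['tool_pos'])@s['eef_rot']*1000  # tool frame mm
for v in range(200,400,8):
    print(v,*[f'{X[v,u,0]:.0f},{X[v,u,1]:.0f},{X[v,u,2]:.0f}' if X[v,u,2]<80 else '-' for u in range(190,300,7)])
E
python3 fing.py w3
```

```text
3.925 64.90120778748876 0.0 [-0.2 -0.3  0.2] [0.5795 0.1599 0.1251]
200 - - - - - - 35,-25,-31 38,-20,-40 38,-17,-42 39,-13,-45 40,-10,-47 40,-7,-48 40,-4,-49 40,-1,-50 40,2,-49 40,5,-50
208 - - - - - - 31,-25,-30 33,-21,-38 35,-17,-43 35,-13,-44 36,-10,-47 36,-7,-47 36,-4,-48 37,-1,-49 37,2,-49 37,5,-49
216 - - - - - - 27,-26,-29 30,-21,-38 31,-17,-43 32,-13,-46 32,-10,-47 32,-7,-46 33,-4,-49 33,-1,-49 33,2,-48 33,5,-49
224 - - - - - - - 26,-21,-38 27,-17,-42 28,-14,-44 29,-10,-47 29,-7,-48 29,-4,-48 29,-1,-49 29,2,-49 29,5,-48
232 - - - - - - - - - 24,-14,-44 25,-10,-47 25,-7,-47 26,-4,-49 25,-1,-48 26,2,-49 25,5,-48
240 - - - - - - - - - 11,-16,-22 10,-13,-21 10,-9,-20 12,-5,-25 14,-1,-30 14,2,-31 13,6,-28
248 - - - - - - - - - 9,-16,-29 10,-12,-30 10,-8,-31 10,-5,-31 10,-1,-31 10,2,-31 10,6,-31
256 - - 10,-38,-41 11,-34,-42 7,-33,-35 - - - - 5,-16,-29 8,-12,-35 9,-8,-38 10,-5,-39 10,-1,-41 10,2,-40 10,6,-40
264 7,-45,-42 11,-38,-51 10,-36,-49 10,-33,-48 4,-33,-37 - - - - -1,-16,-28 3,-12,-34 5,-8,-39 6,-5,-40 6,-1,-41 6,2,-41 6,6,-40
272 7,-42,-50 11,-37,-57 11,-34,-58 6,-33,-49 
[... 1189 characters left out ...]
-114 17,-17,-115 18,-15,-115 11,-15,-108 10,-14,-108 10,-12,-108 10,-10,-108 11,-8,-108 10,-6,-108 11,-5,-108 10,-3,-107 11,-1,-109 11,1,-108 11,3,-109
376 17,-21,-117 16,-20,-116 17,-18,-116 17,-17,-116 16,-15,-116 20,-13,-120 11,-13,-111 11,-11,-111 11,-10,-111 12,-8,-112 11,-6,-110 10,-4,-110 11,-3,-111 11,-1,-111 10,1,-109 12,3,-112
384 - 18,-19,-119 19,-17,-121 19,-16,-121 19,-14,-121 19,-13,-120 12,-13,-114 11,-11,-114 12,-9,-114 12,-8,-114 11,-6,-113 10,-4,-112 10,-3,-112 10,-1,-113 11,1,-113 11,3,-113
392 20,-19,-124 19,-18,-122 19,-17,-122 19,-15,-123 19,-14,-123 19,-12,-123 19,-11,-123 12,-11,-116 12,-9,-116 12,-7,-116 10,-6,-115 11,-4,-115 10,-3,-115 12,-1,-116 10,1,-115 11,2,-116
```

View pics/w3.png

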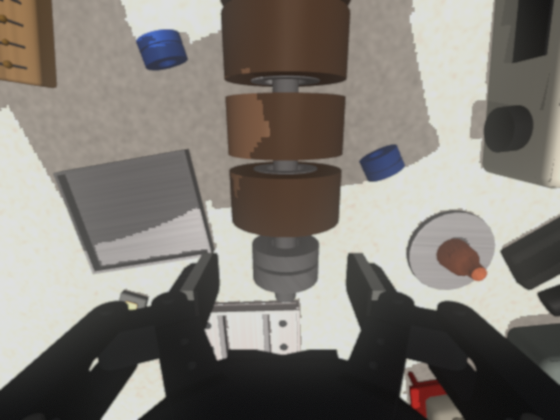

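{"method": "jog_arm", "body": {"series": [{"angular":[0,0,0],"slide":[0.5,1,10],"hand":65},{"angular":[0,0,0],"slide":[0.5,1,20],"hand":65},{"angular":[0,0,0],"slide":[0.5,1,20],"hand":40},{"angular":[0,0,0],"slide":[0.5,1,20],"hand":25},{"angular":[0,0,0],"slide":[0.5,1,20],"hand":25},{"angular":[0,0,0],"slide":[0.5,1,20],"hand":25}]}}

```text
t: 4.72
tool_pos: [0.5812, 0.1605, 0.1063]
eef_rot: [[0.113, 0.994, 0.0], [0.994, -0.113, 0.0], [0.0, 0.0, -1.0]]
wrist_force: [0.2, -0.1, -0.3]
finger_gap: 0.394
gripper_force: 41.4
```

```bash
python3 fing.py w4 | head -14
```

```text
4.725 33.66311400365757 41.445409262232715 [ 0.2 -0.1 -0.3] [0.5812 0.1605 0.1063]
200 - - - - - 42,-23,-56 43,-20,-60 44,-17,-63 44,-14,-64 45,-11,-65 45,-9,-66 45,-6,-66 45,-3,-67 45,-1,-68 45,2,-68 45,4,-67
208 - - - - - 39,-23,-56 40,-20,-59 40,-17,-62 41,-14,-64 42,-11,-66 42,-9,-68 42,-6,-67 42,-4,-68 42,-1,-68 42,2,-67 42,4,-67
216 - - - - - 35,-24,-55 37,-20,-60 38,-17,-63 38,-14,-65 38,-12,-64 39,-9,-66 39,-6,-68 39,-4,-67 40,-1,-69 39,2,-67 39,4,-67
224 - - - - - 31,-24,-54 33,-20,-59 34,-17,-63 35,-14,-64 - 36,-9,-67 36,-6,-67 36,-4,-67 36,-1,-68 36,2,-67 36,4,-67
232 - - - - - 28,-25,-54 30,-21,-60 31,-17,-62 31,-15,-63 32,-12,-66 33,-9,-67 33,-6,-67 33,-4,-68 33,-1,-67 33,2,-67 33,4,-68
240 - - - - - 24,-25,-53 26,-21,-59 27,-18,-62 28,-14,-65 29,-12,-66 29,-9,-65 29,-6,-67 30,-4,-67 30,-1,-68 29,2,-67 29,4,-67
248 - - - - - - - 24,-18,-63 25,-15,-64 26,-12,-66 26,-9,-67 26,-6,-68 26,-4,-68 27,-1,-68 27,2,-68 26,4,-67
256 - - - - - - - 11,-21,-42 11,-18,-42 10,-15,-40 10,-11,-40 23,-6,-68 23,-4,-67 23,-1,-68 23,2,-67 23,4,-67
264 - - - - - 7,-28,-42 11,-23,-50 10,-20,-49 10,-17,-48 9,-14,-47 9,-11,-47 10,-7,-49 10,-4,-48 11,-1,-50 10,2,-49 4,6,-38
272 - - - - 6,-30,-49 7,-27,-50 10,-22,-56 10,-19,-57 7,-17,-50 9,-13,-55 9,-10,-54 9,-7,-54 9,-4,-54 9,-1,-55 10,2,-55 9,5,-55
280 - - - - 7,-28,-57 11,-23,-65 11,-21,-65 11,-18,-65 2,-17,-49 5,-13,-55 8,-10,-59 8,-7,-59 9,-4,-60 9,-1,-60 8,2,-60 8,5,-60
288 - - 12,-30,-71 13,-27,-74 13,-24,-73 11,-22,-71 12,-19,-73 8,-18,-66 -2,-17,-49 -1,-14,-51 3,-10,-57 5,-7,-60 4,-4,-59 5,-1,-61 5,2,-61 5,5,-60
296 - - 12,-29,-77 12,-26,-77 12,-24,-77 12,-21,-77 12,-19,-77 4,-18,-65 -5,-17,-51 -3,-14,-55 -1,-10,-57 -1,-7,-58 -1,-4,-57 0,-1,-59 -1,2,-58 -0,5,-58
```

{"method": "jog_arm", "body": {"series": [{"angular":[0,0,0],"slide":[0,0,-2],"hand":25},{"angular":[0,0,0],"slide":[-15,0,-2],"hand":25},{"angular":[0,0,0],"slide":[-35,0,-2],"hand":25},{"angular":[0,0,0],"slide":[-60,0,-2],"hand":25},{"angular":[0,0,0],"slide":[-70,0,-2],"hand":25},{"angular":[0,0,0],"slide":[-70,0,-2],"hand":25}]}}

```text
t: 5.52
tool_pos: [0.5731, 0.0898, 0.1081]
eef_rot: [[0.114, 0.993, 0.0], [0.993, -0.114, 0.0], [0.0, -0.0, -1.0]]
wrist_force: [0.4, 0.4, -0.7]
finger_gap: 0.395
gripper_force: 41.4
```

```bash
python3 - <<'E'
from h import *
for tag,cor in(('w1',[(140,118),(222,103),(238,177),(158,187)]),('w3',[(57,174),(188,150),(214,251),(94,271)])):
    p,d,c=load(tag);K=np.array(c['camera_matrix']);R=np.array(c['R']);t=np.array(c['t'])
    o=-R.T@t;Q=[]
    for u,v in cor:
        r=R.T@np.linalg.inv(K)@[u,v,1.];k=(.014-o[2])/r[2];Q.append((o+k*r)[:2])
    Q=np.array(Q);print(Q.round(4),Q.mean(0).round(4),[np.linalg.norm(Q[i]-Q[i-1]).round(3) for i in range(4)])
E
python3 go.py .438 .161 .2 1.457; python3 fing.py w5|tail -20|head -8
```

```text
[[0.37   0.208 ]
 [0.4935 0.2146]
 [0.4994 0.1046]
 [0.3719 0.1033]] [0.4337 0.1576] [np.float64(0.105), np.float64(0.124), np.float64(0.11), np.float64(0.127)]
[[0.3667 0.2072]
 [0.4962 0.2152]
 [0.5019 0.1107]
 [0.3713 0.1023]] [0.434  0.1589] [np.float64(0.105), np.float64(0.13), np.float64(0.105), np.float64(0.131)]
slide [  55.3 -142.4  -91.9] ang [-0.     -0.     -0.0009] t 5.53 at [0.5731 0.0898 0.1081] F [ 0.4  0.4 -0.7] gap 33.8
240 - - - - - - - - - - - - - - - -
248 - - - - - - - 11,-22,-32 11,-19,-32 - 9,-12,-29 10,-8,-30 9,-5,-30 9,-1,-30 10,2,-30 9,6,-30
256 - - - - - - - 11,-21,-43 11,-18,-42 10,-15,-39 9,-11,-39 9,-8,-39 7,-5,-35 7,-1,-34 7,2,-34 8,6,-36
264 - - - - - 7,-28,-42 11,-23,-50 11,-20,-51 9,-17,-47 9,-14,-47 9,-11,-47 9,-8,-47 3,-5,-36 3,-1,-34 3,2,-34 4,6,-37
272 - - - - 6,-30,-49 6,-27,-49 10,-22,-57 11,-19,-57 6,-17,-49 9,-13,-55 10,-10,-55 9,-7,-54 10,-4,-56 10,-1,-55 9,2,-55 10,5,-56
280 - - - - 7,-28,-57 11,-24,-64 11,-21,-64 11,-18,-64 1,-17,-48 6,-13,-55 7,-10,-57 8,-7,-59 8,-4,-60 9,-1,-61 9,2,-61 8,5,-60
288 - - 12,-30,-71 13,-27,-74 13,-24,-74 12,-22,-71 12,-20,-71 9,-18,-66 -2,-17,-49 -0,-14,-52 3,-10,-57 4,-7,-59 5,-4,-61 5,-1,-60 5,2,-60 4,5,-59
296 - - 12,-29,-77 12,-26,-77 11,-24,-76 12,-21,-77 12,-19,-76 5,-18,-66 -5,-17,-51 -3,-14,-54 -1,-10,-57 -0,-7,-58 -1,-4,-58 0,-1,-59 -1,2,-58 -1,5,-58
```

View pics/w5.png

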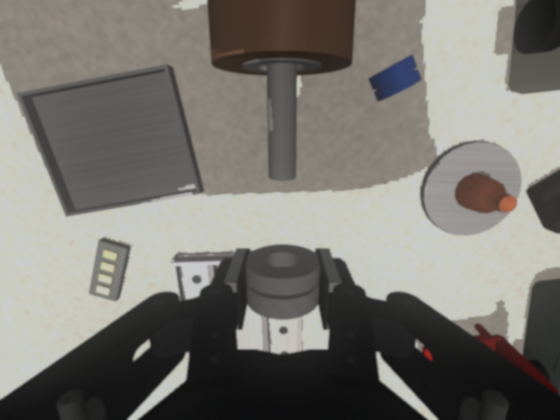

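```bash
python3 go.py .434 .159 .07 1.457 .434 .159 .02 1.457 
```

```text
slide [  52.2 -146.2   38.2] ang [ 0.0002 -0.0002 -0.0003] t 5.58 at [0.5733 0.0905 0.1082] F [ 0.1  0.1 -1. ] gap 33.5
slide [  52.2 -146.2   88.2] ang [ 0.0002 -0.0002 -0.0003] t 5.58 at [0.5733 0.0905 0.1082] F [ 0.1  0.1 -1. ] gap 33.5
```

{"method": "jog_arm", "body": {"series": [{"angular":[0,0,0],"slide":[0,-60,0],"hand":25},{"angular":[0,0,0],"slide":[30,-120,10],"hand":25},{"angular":[0,0,0],"slide":[52,-146,38],"hand":25},{"angular":[0,0,0],"slide":[52,-146,70],"hand":25},{"angular":[0,0,0],"slide":[52,-146,88],"hand":25},{"angular":[0,0,0],"slide":[52,-146,88],"hand":25}]}}

```text
t: 6.32
tool_pos: [0.4332, 0.1594, 0.0192]
eef_rot: [[0.112, 0.994, -0.002], [0.994, -0.112, -0.001], [-0.001, -0.002, -1.0]]
wrist_force: [-0.8, 0.3, 0.3]
finger_gap: 0.398
gripper_force: 41.4
```

```bash
python3 go.py .434 .159 -.017 1.457; python3 - <<'E'
from h import *
s=ctrl.sense();p,d,c=snap('wrist','w6');W=cloud(d,c)
for v in (240,245,250,255,260,265,270,280): print(v,(W[v,250:320:10]*1000).round(0)[:,2],end=' ')
D=(W[...,2]>.008)&(W[...,2]<.02)&(abs(W[...,0]-.434)<.08)&(abs(W[...,1]-.159)<.08);print(rect(W[D][:,:2]))
E
```

```text
slide [-0.3  0.9 36.2] ang [-0.0019  0.0007  0.0016] t 6.33 at [0.4332 0.1594 0.0192] F [-0.8  0.3  0.3] gap 34.0
240 [3. 3. 3. 3. 3. 3. 2.] 245 [ 3.  4. 46. 45. 45.  2.  4.] 250 [48. 51. 51. 52. 52. 52. 51.] 255 [58. 57. 57. 53. 54. 58. 58.] 260 [63. 63. 57. 54. 54. 63. 63.] 265 [67. 68. 67. 53. 53. 67. 67.] 270 [73. 73. 73. 73. 72. 73. 71.] 280 [72. 77. 79. 79. 79. 78. 75.] [0.4305 0.1575 0.131  0.1108 3.1916]
```

View pics/w6.png

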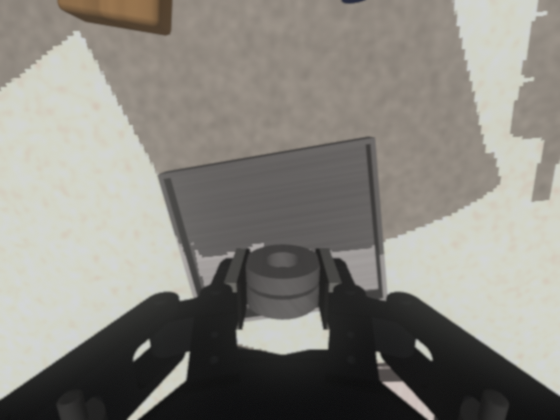

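{"method": "jog_arm", "body": {"series": [{"angular":[0,0,0],"slide":[0,0,20],"hand":25},{"angular":[0,0,0],"slide":[0,0,34],"hand":25},{"angular":[0,0,0],"slide":[0,0,38],"hand":25},{"angular":[0,0,0],"slide":[0,0,38],"hand":25}]}}

```text
t: 6.88
tool_pos: [0.434, 0.159, -0.0178]
eef_rot: [[0.113, 0.994, -0.0], [0.994, -0.113, -0.0], [-0.0, -0.0, -1.0]]
wrist_force: [-0.2, -1.1, -0.4]
finger_gap: 0.393
gripper_force: 41.5
```

{"method": "jog_arm", "body": {"series": [{"angular":[0,0,0],"slide":[0,0,1.5],"hand":25},{"angular":[0,0,0],"slide":[0,0,1.5],"hand":45},{"angular":[0,0,0],"slide":[0,0,1.5],"hand":50},{"angular":[0,0,0],"slide":[0,0,-20],"hand":55},{"angular":[0,0,0],"slide":[0,0,-80],"hand":70},{"angular":[0,0,0],"slide":[0,0,-140],"hand":75},{"angular":[0,0,0],"slide":[0,0,-200],"hand":75},{"angular":[0,0,0],"slide":[0,0,-220],"hand":75},{"angular":[0,0,0],"slide":[0,0,-220],"hand":75}]}}

```text
t: 8.0
tool_pos: [0.4349, 0.1593, 0.2037]
eef_rot: [[0.113, 0.994, 0.004], [0.994, -0.113, 0.001], [0.001, 0.003, -1.0]]
wrist_force: [-1.2, -0.7, -0.7]
finger_gap: 0.877
gripper_force: 0.0
```

```bash
python3 - <<'E'
from h import *
p,d,c=snap('wrist','w7');W=cloud(d,c)
D=(W[...,2]>.02)&(W[...,2]<.06)&(abs(W[...,0]-.434)<.07)&(abs(W[...,1]-.159)<.06);P=W[D]
print('collar',len(P),P.mean(0).round(4),P[:,2].max(),rect(P[:,:2]))
E
python3 go.py .5846 .1949 .20 1.457 .5846 .1949 .101 1.457
```

```text
collar 542 [0.4339 0.1592 0.0341] 0.0404293342607508 [4.33900e-01 1.58400e-01 2.02000e-02 3.52000e-02 8.40991e+01]
slide [ 52.6 145.5   2.5] ang [ 0.0012 -0.0005  0.0008] t 8.05 at [0.4341 0.159  0.2023] F [ 0.7  0.7 -1.4] gap 75.3
slide [ 52.6 145.4 101.5] ang [ 0.0012 -0.0005  0.0008] t 8.05 at [0.4341 0.159  0.2023] F [ 0.7  0.7 -1.4] gap 75.3
```

{"method": "jog_arm", "body": {"series": [{"angular":[0,0,0],"slide":[20,60,2],"hand":75},{"angular":[0,0,0],"slide":[45,120,2],"hand":75},{"angular":[0,0,0],"slide":[52.6,145.5,2],"hand":75},{"angular":[0,0,0],"slide":[52.6,145.5,2],"hand":75},{"angular":[0,0,0],"slide":[52.6,145.5,50],"hand":75},{"angular":[0,0,0],"slide":[52.6,145.5,101],"hand":75},{"angular":[0,0,0],"slide":[52.6,145.5,101],"hand":60},{"angular":[0,0,0],"slide":[52.6,145.5,101],"hand":40},{"angular":[0,0,0],"slide":[52.6,145.5,101],"hand":40},{"angular":[0,0,0],"slide":[52.6,145.5,101],"hand":40}]}}

```text
t: 9.3
tool_pos: [0.5852, 0.1951, 0.1026]
eef_rot: [[0.113, 0.994, 0.002], [0.994, -0.113, 0.001], [0.001, 0.002, -1.0]]
wrist_force: [0.0, 0.8, -1.5]
finger_gap: 0.632
gripper_force: 46.8
```

{"method": "jog_arm", "body": {"series": [{"angular":[0,0,0],"slide":[0,0,-3],"hand":40},{"angular":[0,0,0],"slide":[-20,0,-3],"hand":40},{"angular":[0,0,0],"slide":[-50,0,-3],"hand":40},{"angular":[0,0,0],"slide":[-85,0,-3],"hand":40},{"angular":[0,0,0],"slide":[-95,0,-3],"hand":40},{"angular":[0,0,0],"slide":[-95,0,-3],"hand":40}]}}

```text
t: 10.05
tool_pos: [0.5738, 0.0995, 0.1042]
eef_rot: [[0.114, 0.993, 0.0], [0.993, -0.114, 0.0], [0.0, 0.0, -1.0]]
wrist_force: [-0.2, 0.1, -0.2]
finger_gap: 0.63
gripper_force: 46.8
```

```bash
python3 go.py .5174 .0062 .06 1.4884;python3 - <<'E'
from h import *
p,d,c=snap('wrist','w8')
E
```

```text
slide [-99.1 -45.3  44.2] ang [ 0.0001 -0.     -0.0321] t 10.05 at [0.5738 0.0995 0.1042] F [-0.2  0.1 -0.2] gap 53.8
```

View pics/w8.png

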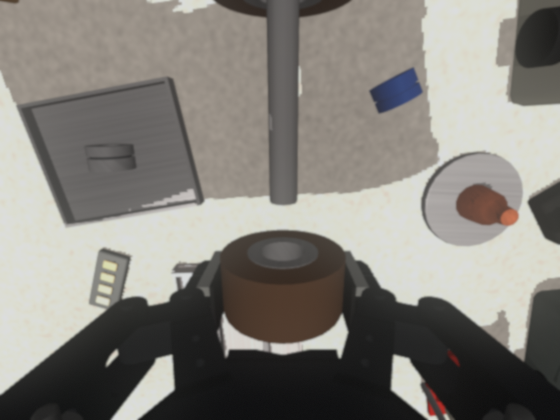

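{"method": "jog_arm", "body": {"series": [{"angular":[0,0,-0.032],"slide":[-50,-23,10],"hand":40},{"angular":[0,0,-0.032],"slide":[-99,-45.3,40],"hand":40},{"angular":[0,0,-0.032],"slide":[-99,-45.3,54],"hand":40},{"angular":[0,0,-0.032],"slide":[-99,-45.3,54],"hand":40},{"angular":[0,0,-0.032],"slide":[-99,-45.3,54],"hand":40}]}}

```text
t: 10.72
tool_pos: [0.5189, 0.0082, 0.0506]
eef_rot: [[0.08, 0.997, 0.001], [0.997, -0.08, 0.0], [0.0, 0.001, -1.0]]
wrist_force: [-0.2, -0.7, -0.4]
finger_gap: 0.628
gripper_force: 46.8
```

```bash
cat > tr.py <<'E'
from h import *
import sys
from scipy.spatial.transform import Rotation as Ro
def tray(tag,cam):
    p,d,c=snap(cam,tag);W=cloud(d,c)
    T=(W[...,2]>.009)&(W[...,2]<.022)&(W[...,0]>.41)&(W[...,0]<.61)&(W[...,1]>-.25)&(W[...,1]<.1)
    m=cv2.morphologyEx(T.astype(np.uint8),cv2.MORPH_OPEN,np.ones((3,3)))>0
    print(cam,rect(W[m][:,:2]))
    # wheels (tray frame with nominal pose)
if __name__=='__main__':
    tray(sys.argv[1],sys.argv[2])
E
python3 tr.py t9 top; python3 tr.py s9 scene; python3 go.py .5174 .0062 -.012 1.4884; python3 - <<'E'
from h import *
p,d,c=snap('wrist','w9');q,_,_=load('t9');r,_,_=load('s9')
X=np.zeros((420,800,3),np.uint8);X[:,:400]=p[:,80:480];X[:200,400:]=cv2.resize(q[180:280,220:420],(400,200));X[200:,400:]=cv2.resize(r[190:300,180:380],(400,220))
cv2.imwrite('pics/c9.png',X[:,:,::-1])
E
```

```text
top [ 0.5054 -0.1375  0.1253  0.1118 85.0639]
scene [ 0.4964 -0.0984  0.126   0.2189  5.6306]
slide [-2.  -1.2 62.7] ang [ 0.0015 -0.0001  0.0027] t 10.82 at [0.5187 0.0081 0.0507] F [ 0.2  0.3 -1.3] gap 53.5
```

View pics/c9.png

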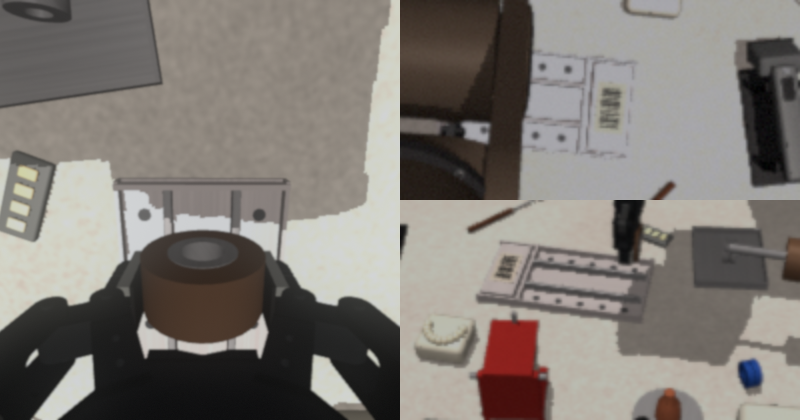

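{"method": "jog_arm", "body": {"series": [{"angular":[0,0,0],"slide":[-2,-1,40],"hand":40},{"angular":[0,0,0],"slide":[-2,-1,56],"hand":40},{"angular":[0,0,0],"slide":[-2,-1,61],"hand":40},{"angular":[0,0,0],"slide":[-2,-1,62],"hand":40},{"angular":[0,0,0],"slide":[-2,-1,62],"hand":40}]}}

```text
t: 11.5
tool_pos: [0.517, 0.0053, -0.0112]
eef_rot: [[0.081, 0.997, 0.001], [0.997, -0.081, -0.0], [0.0, 0.001, -1.0]]
wrist_force: [0.2, 0.6, -0.4]
finger_gap: 0.632
gripper_force: 46.8
```

{"method": "jog_arm", "body": {"series": [{"angular":[0,0,0],"slide":[0,0,1.5],"hand":40},{"angular":[0,0,0],"slide":[0,0,1.5],"hand":60},{"angular":[0,0,0],"slide":[0,0,1.5],"hand":66},{"angular":[0,0,0],"slide":[0,0,0],"hand":68},{"angular":[0,0,0],"slide":[0,0,-50],"hand":75},{"angular":[0,0,0],"slide":[0,0,-110],"hand":75},{"angular":[0,0,0],"slide":[0,0,-170],"hand":75},{"angular":[0,0,0],"slide":[0,0,-215],"hand":75},{"angular":[0,0,0],"slide":[0,0,-215],"hand":75}]}}

```text
t: 12.62
tool_pos: [0.5185, 0.0052, 0.2067]
eef_rot: [[0.081, 0.997, 0.006], [0.997, -0.081, -0.0], [0.0, 0.006, -1.0]]
wrist_force: [-0.5, 0.5, -0.0]
finger_gap: 0.877
gripper_force: 0.0
```

```bash
cat > chk.py <<'E'
from h import *
import sys
s=ctrl.sense();p,d,c=snap('wrist',sys.argv[1]);W=cloud(d,c)
o=np.array([.5125,-.0535]);a=np.radians(85.28);y=np.array([np.cos(a),np.sin(a)]);x=np.array([y[1],-y[0]])
w=W[...,:2]-o;tx=w@x*1000;ty=w@y*1000;z=W[...,2]*1000
k=(z>40)&(z<75)&(abs(tx)<35)&(abs(ty)<95)
n,L=cv2.connectedComponents(cv2.erode(k.astype(np.uint8),np.ones((3,3))))
for i in range(1,n):
    m=L==i
    if m.sum()>60: m=m&(z>50);print('wheel n',m.sum(),'tx',tx[m].mean().round(1),'ty',((np.percentile(ty[m],2)+np.percentile(ty[m],98))/2).round(1),'top',np.percentile(z[m],97).round(1),'rect',rect(np.c_[tx[m],ty[m]]))
T=(z>9)&(z<22)&(abs(tx)<85)&(ty<120)&(ty>-180);T=cv2.morphologyEx(T.astype(np.uint8),cv2.MORPH_OPEN,np.ones((3,3)))>0
print('tray (nominal frame: 0,-29, 246x126)',rect(np.c_[tx[T],ty[T]]))
g=(z>135)&(abs(W[...,0]-.59)<.05)&(W[...,1]>.1);b=.1138;P=W[g];ss=P[:,0]*np.sin(b)+P[:,1]*np.cos(b)
if len(P)>50:
    h,e=np.histogram(ss[P[:,2]>.165],bins=np.arange(.2,.42,.003));print('rod',[round(float(q)*1000) for q,v in zip(e,h) if v>8])
E
python3 chk.py w10; python3 go.py .5884 .2282 .2 1.457 .5884 .2282 .101 1.457
```

```text
wheel n 850 tx 1.0 ty 62.4 top 61.3 rect [ 0.3891 62.3105 44.6796 25.267   0.5938]
tray (nominal frame: 0,-29, 246x126) [ 2.245000e-01 -2.981260e+01  1.261699e+02  2.454811e+02  6.220000e-02]
rod []
slide [228.   52.9   4.8] ang [ 0.0032 -0.0002  0.0328] t 12.68 at [0.5173 0.0053 0.2046] F [-0.8  0.5  0.2] gap 75.1
slide [228.   52.5 103.8] ang [ 0.0032 -0.0002  0.0328] t 12.68 at [0.5173 0.0053 0.2046] F [-0.8  0.5  0.2] gap 75.1
```

{"method": "jog_arm", "body": {"series": [{"angular":[0,0,0.032],"slide":[60,14,5],"hand":75},{"angular":[0,0,0.032],"slide":[115,28,5],"hand":75},{"angular":[0,0,0.032],"slide":[170,42,5],"hand":75},{"angular":[0,0,0.032],"slide":[215,50,5],"hand":75},{"angular":[0,0,0.032],"slide":[228,52.7,5],"hand":75},{"angular":[0,0,0.032],"slide":[228,52.7,5],"hand":75},{"angular":[0,0,0.032],"slide":[228,52.7,5],"hand":75}]}}

```text
t: 13.55
tool_pos: [0.5868, 0.2269, 0.1974]
eef_rot: [[0.113, 0.994, -0.001], [0.994, -0.113, -0.001], [-0.001, -0.001, -1.0]]
wrist_force: [0.1, 0.1, -0.3]
finger_gap: 0.88
gripper_force: 0.0
```

```bash
python3 chk.py w11|tail -1; python3 go.py .5884 .2282 .101 1.457
```

```text
rod [278, 281, 284, 287, 290, 293, 296, 299, 302, 305, 308, 311, 314, 317, 320, 323, 326, 329, 332, 335, 338, 341, 344, 347, 350, 353, 356, 359, 362, 365, 368, 371]
slide [ 1.5  1.3 96.7] ang [-0.0008  0.0006 -0.0003] t 13.6 at [0.587  0.2269 0.1978] F [ 0.3 -0.2  0.1] gap 75.1
```

{"method": "jog_arm", "body": {"series": [{"angular":[0,0,0],"slide":[1,1.3,50],"hand":75},{"angular":[0,0,0],"slide":[1,1.3,96],"hand":75},{"angular":[0,0,0],"slide":[1,1.3,96],"hand":60},{"angular":[0,0,0],"slide":[1,1.3,96],"hand":40},{"angular":[0,0,0],"slide":[1,1.3,96],"hand":40},{"angular":[0,0,0],"slide":[1,1.3,96],"hand":40},{"angular":[0,0,0],"slide":[1,1.3,93],"hand":40},{"angular":[0,0,0],"slide":[-25,1.3,93],"hand":40},{"angular":[0,0,0],"slide":[-60,1.3,93],"hand":40},{"angular":[0,0,0],"slide":[-60,1.3,93],"hand":40}]}}

```text
t: 14.85
tool_pos: [0.5817, 0.1668, 0.1055]
eef_rot: [[0.114, 0.993, -0.0], [0.993, -0.114, -0.0], [-0.0, -0.0, -1.0]]
wrist_force: [-0.1, 1.0, -0.7]
finger_gap: 0.63
gripper_force: 48.6
```

```bash
python3 go.py .573 .098 .104 1.457 .5141 -.0336 .05 1.4884
```

```text
slide [-69.3  -0.8   1.5] ang [-0.0002  0.0003 -0.0009] t 14.85 at [0.5817 0.1668 0.1055] F [-0.1  1.  -0.7] gap 53.8
slide [-206.8  -44.2   55.6] ang [-0.0002  0.0003 -0.0323] t 14.85 at [0.5817 0.1668 0.1055] F [-0.1  1.  -0.7] gap 53.8
```

{"method": "jog_arm", "body": {"series": [{"angular":[0,0,0],"slide":[-40,-0.8,1],"hand":40},{"angular":[0,0,0],"slide":[-75,-2,1],"hand":40},{"angular":[0,0,-0.032],"slide":[-130,-20,1],"hand":40},{"angular":[0,0,-0.032],"slide":[-180,-38,10],"hand":40},{"angular":[0,0,-0.032],"slide":[-206.8,-44.5,25],"hand":40},{"angular":[0,0,-0.032],"slide":[-206.8,-44.5,70],"hand":40},{"angular":[0,0,-0.032],"slide":[-206.8,-44.5,95],"hand":40},{"angular":[0,0,-0.032],"slide":[-206.8,-44.5,95],"hand":40}]}}

```text
t: 15.85
tool_pos: [0.5137, -0.0315, 0.009]
eef_rot: [[0.081, 0.997, -0.003], [0.997, -0.081, 0.0], [0.0, -0.003, -1.0]]
wrist_force: [0.3, -0.9, 0.1]
finger_gap: 0.628
gripper_force: 48.7
```

```bash
python3 go.py .5141 -.0336 -.0127 1.4884; python3 chk.py w12
```

```text
slide [-2.1  0.7 21.7] ang [-0.0026 -0.0002  0.0015] t 15.85 at [ 0.5137 -0.0315  0.009 ] F [ 0.3 -0.9  0.1] gap 53.7
wheel n 5747 tx 0.5 ty 62.2 top 61.3 rect [ 0.4065 61.9121 45.7515 26.1217  0.3787]
wheel n 4840 tx -0.7 ty 25.4 top 73.8 rect [-0.8997 24.6246 26.7604 66.5257 89.7728]
tray (nominal frame: 0,-29, 246x126) [-1.030000e-02  1.864760e+01  1.479603e+02  1.267836e+02  8.997840e+01]
```

{"method": "jog_arm", "body": {"series": [{"angular":[0,0,0],"slide":[-2,0.5,15],"hand":40},{"angular":[0,0,0],"slide":[-2,0.5,20.5],"hand":40},{"angular":[0,0,0],"slide":[-2,0.5,21.5],"hand":40},{"angular":[0,0,0],"slide":[-2,0.5,21.5],"hand":60},{"angular":[0,0,0],"slide":[-2,0.5,21.5],"hand":66},{"angular":[0,0,0],"slide":[-2,0.5,18],"hand":68},{"angular":[0,0,0],"slide":[-2,0.5,-40],"hand":75},{"angular":[0,0,0],"slide":[-2,0.5,-100],"hand":75},{"angular":[0,0,0],"slide":[-2,0.5,-160],"hand":75},{"angular":[0,0,0],"slide":[-2,0.5,-195],"hand":75}]}}

```text
t: 17.15
tool_pos: [0.5155, -0.0341, 0.2086]
eef_rot: [[0.081, 0.997, 0.004], [0.997, -0.081, -0.0], [-0.0, 0.004, -1.0]]
wrist_force: [-0.0, 0.2, -1.1]
finger_gap: 0.877
gripper_force: 0.0
```

```bash
python3 chk.py w13; python3 go.py .5922 .2613 .2 1.457
```

```text
wheel n 919 tx 1.0 ty 61.9 top 61.6 rect [ 0.7198 61.8383 24.8729 45.065  88.9135]
wheel n 846 tx 0.2 ty 22.2 top 61.5 rect [-0.5037 21.8944 44.2428 25.0338  0.2954]
tray (nominal frame: 0,-29, 246x126) [  0.3165 -30.3704 244.8552 126.4503  89.9413]
slide [300.7  50.8  12.1] ang [0.0076 0.0002 0.0328] t 17.2 at [ 0.5172 -0.0343  0.2119] F [ 2.7 -0.2  5.2] gap 75.0
```

{"method": "jog_arm", "body": {"series": [{"angular":[0,0,0.032],"slide":[60,12,5],"hand":75},{"angular":[0,0,0.032],"slide":[120,24,5],"hand":75},{"angular":[0,0,0.032],"slide":[180,36,5],"hand":75},{"angular":[0,0,0.032],"slide":[240,46,5],"hand":75},{"angular":[0,0,0.032],"slide":[290,52,5],"hand":75},{"angular":[0,0,0.032],"slide":[300,53,5],"hand":75},{"angular":[0,0,0.032],"slide":[300,53,5],"hand":75},{"angular":[0,0,0.032],"slide":[300,53,5],"hand":75}]}}

```text
t: 18.2
tool_pos: [0.5915, 0.2594, 0.2001]
eef_rot: [[0.114, 0.994, -0.0], [0.994, -0.114, -0.0], [-0.0, -0.0, -1.0]]
wrist_force: [-0.3, -0.0, 0.3]
finger_gap: 0.876
gripper_force: 0.0
```

```bash
python3 chk.py w14|tail -1; python3 go.py .5922 .2615 .101 1.457
```

```text
rod [311, 314, 317, 320, 323, 326, 329, 332, 335, 338, 341, 344, 347, 350, 353, 356, 359, 362, 365, 368, 371]
slide [ 2.2  0.3 99.2] ang [-0.0002  0.0003 -0.0004] t 18.25 at [0.5917 0.2594 0.2002] F [ 0.7 -0.1 -0. ] gap 75.0
```

{"method": "jog_arm", "body": {"series": [{"angular":[0,0,0],"slide":[2,0.5,50],"hand":75},{"angular":[0,0,0],"slide":[2,0.5,99],"hand":75},{"angular":[0,0,0],"slide":[2,0.5,99],"hand":60},{"angular":[0,0,0],"slide":[2,0.5,99],"hand":40},{"angular":[0,0,0],"slide":[2,0.5,99],"hand":40},{"angular":[0,0,0],"slide":[2,0.5,99],"hand":40},{"angular":[0,0,0],"slide":[2,0.5,96],"hand":40},{"angular":[0,0,0],"slide":[-30,0.5,96],"hand":40},{"angular":[0,0,0],"slide":[-75,0.5,96],"hand":40},{"angular":[0,0,0],"slide":[-90,0.5,96],"hand":40}]}}

```text
t: 19.5
tool_pos: [0.5818, 0.1694, 0.1045]
eef_rot: [[0.114, 0.993, -0.0], [0.993, -0.114, -0.0], [-0.0, -0.0, -1.0]]
wrist_force: [0.2, 0.5, -0.1]
finger_gap: 0.63
gripper_force: 48.8
```

```bash
python3 go.py .573 .095 .104 1.457 .5108 -.0737 .05 1.4884
```

```text
slide [-74.9  -0.3   0.5] ang [-0.0001  0.0003 -0.0004] t 19.5 at [0.5818 0.1694 0.1045] F [ 0.2  0.5 -0.1] gap 53.8
slide [-249.6  -42.9   54.6] ang [-0.0001  0.0003 -0.0318] t 19.5 at [0.5818 0.1694 0.1045] F [ 0.2  0.5 -0.1] gap 53.8
```

{"method": "jog_arm", "body": {"series": [{"angular":[0,0,0],"slide":[-40,-0.3,0],"hand":40},{"angular":[0,0,0],"slide":[-80,-1,0],"hand":40},{"angular":[0,0,-0.032],"slide":[-135,-18,0],"hand":40},{"angular":[0,0,-0.032],"slide":[-190,-33,5],"hand":40},{"angular":[0,0,-0.032],"slide":[-240,-42,15],"hand":40},{"angular":[0,0,-0.032],"slide":[-250,-43,40],"hand":40},{"angular":[0,0,-0.032],"slide":[-250,-43,90],"hand":40},{"angular":[0,0,-0.032],"slide":[-250,-43,95],"hand":40},{"angular":[0,0,-0.032],"slide":[-250,-43,95],"hand":40}]}}

```text
t: 20.62
tool_pos: [0.5116, -0.072, 0.0097]
eef_rot: [[0.08, 0.997, -0.0], [0.997, -0.08, 0.0], [0.0, -0.0, -1.0]]
wrist_force: [-0.4, -0.0, -0.2]
finger_gap: 0.625
gripper_force: 48.8
```

```bash
python3 go.py .5108 -.0737 -.0127 1.4884; python3 chk.py w15
```

```text
slide [-1.7 -0.7 22.4] ang [-0.0002 -0.0001  0.0018] t 20.62 at [ 0.5116 -0.072   0.0097] F [-0.4 -0.  -0.2] gap 53.4
wheel n 7086 tx 0.3 ty 61.7 top 61.4 rect [ 0.433  61.7179 25.348  45.4672 89.93  ]
wheel n 5643 tx -0.3 ty 21.9 top 61.4 rect [-0.271  21.5411 45.2549 26.0728  0.3136]
wheel n 4321 tx 0.3 ty -15.2 top 73.7 rect [  0.2876 -16.3163  26.6729  66.0502  89.9764]
tray (nominal frame: 0,-29, 246x126) [ 2.269000e-01 -3.696300e+00  1.268444e+02  1.934347e+02  5.170000e-02]
```

{"method": "jog_arm", "body": {"series": [{"angular":[0,0,0],"slide":[-1.5,-0.7,15],"hand":40},{"angular":[0,0,0],"slide":[-1.5,-0.7,21],"hand":40},{"angular":[0,0,0],"slide":[-1.5,-0.7,22],"hand":40},{"angular":[0,0,0],"slide":[-1.5,-0.7,22],"hand":60},{"angular":[0,0,0],"slide":[-1.5,-0.7,22],"hand":66},{"angular":[0,0,0],"slide":[-1.5,-0.7,18],"hand":68},{"angular":[0,0,0],"slide":[-1.5,-0.7,-40],"hand":75},{"angular":[0,0,0],"slide":[-1.5,-0.7,-100],"hand":75},{"angular":[0,0,0],"slide":[-1.5,-0.7,-160],"hand":75},{"angular":[0,0,0],"slide":[-1.5,-0.7,-190],"hand":75}]}}

```text
t: 21.92
tool_pos: [0.5115, -0.0739, 0.2027]
eef_rot: [[0.081, 0.997, 0.004], [0.997, -0.081, -0.001], [-0.001, 0.004, -1.0]]
wrist_force: [0.0, 0.1, -0.5]
finger_gap: 0.879
gripper_force: 0.0
```

```bash
python3 chk.py w16; python3 go.py .5960 .2937 .2 1.457
```

```text
wheel n 1025 tx 0.4 ty 61.5 top 61.5 rect [4.33600e-01 6.16958e+01 4.56748e+01 2.35582e+01 3.06000e-02]
wheel n 987 tx 0.1 ty 21.9 top 61.5 rect [-0.1773 21.7759 44.4245 24.8963  0.0533]
wheel n 891 tx 0.7 ty -18.2 top 61.4 rect [  0.3981 -18.493   44.7845  25.266    0.0449]
tray (nominal frame: 0,-29, 246x126) [ 3.321000e-01 -3.005200e+01  1.263798e+02  2.456436e+02  1.022000e-01]
slide [373.4  53.3   5.2] ang [0.007  0.0007 0.0329] t 21.98 at [ 0.5127 -0.0741  0.2052] F [2.2 0.1 5. ] gap 74.6
```

{"method": "jog_arm", "body": {"series": [{"angular":[0,0,0.032],"slide":[60,10,0],"hand":75},{"angular":[0,0,0.032],"slide":[120,20,0],"hand":75},{"angular":[0,0,0.032],"slide":[180,30,0],"hand":75},{"angular":[0,0,0.032],"slide":[240,40,0],"hand":75},{"angular":[0,0,0.032],"slide":[300,48,0],"hand":75},{"angular":[0,0,0.032],"slide":[355,54,0],"hand":75},{"angular":[0,0,0.032],"slide":[373,55,0],"hand":75},{"angular":[0,0,0.032],"slide":[373,55,0],"hand":75},{"angular":[0,0,0.032],"slide":[373,55,0],"hand":75}]}}

```text
t: 23.1
tool_pos: [0.5951, 0.2922, 0.1989]
eef_rot: [[0.113, 0.994, -0.001], [0.994, -0.113, -0.001], [-0.001, -0.001, -1.0]]
wrist_force: [-1.3, -0.3, -0.1]
finger_gap: 0.876
gripper_force: 0.0
```

```bash
python3 chk.py w17|tail -1; python3 go.py .5960 .2935 .101 1.457
```

```text
rod [344, 347, 350, 353, 356, 359, 362, 365, 368, 371, 374, 377]
slide [ 1.6  0.6 98.1] ang [-0.0004  0.0005 -0.0003] t 23.15 at [0.5953 0.292  0.1991] F [ 0.5 -0.2  0.5] gap 74.8
```

```bash
python3 - <<'E'
from h import *
p,d,c=load('w17');W=cloud(d,c);a=.1138
g=(W[...,2]>.13)&(abs(W[...,0]-.59)<.06)&(W[...,1]>.1)&(W[...,1]<.4);P=W[g];s=P[:,0]*np.sin(a)+P[:,1]*np.cos(a);n=P[:,0]*np.cos(a)-P[:,1]*np.sin(a)-.5587
for x in np.arange(.33,.43,.003):
    k=(s>=x)&(s<x+.003)&(abs(n)<.03)
    if k.sum()>3: print(round(x,3),k.sum(),P[k,2].max().round(4),np.median(P[k&(abs(n)<.004),2]).round(4))
E
```

```text
0.33 49 0.157 0.1557
0.333 53 0.1569 0.1556
0.336 31 0.1572 0.1559
0.345 175 0.1751 0.1738
0.348 269 0.1752 0.1739
0.351 269 0.1754 0.1739
0.354 271 0.1756 0.1738
0.357 284 0.1752 0.1738
0.36 281 0.175 0.1739
0.363 284 0.1757 0.1738
0.366 5962 0.321 0.3121
0.369 2853 0.3231 0.3138
0.372 4609 0.3256 0.1579
0.375 6217 0.328 0.1557
0.378 462 0.3286 0.1557
0.381 65 0.1573 0.1557
0.384 61 0.1571 0.1553
0.387 66 0.1566 0.1556
0.39 65 0.1572 0.1556
0.393 69 0.1573 0.1557
0.396 68 0.158 0.1554
0.399 69 0.1569 0.1556
0.402 72 0.1573 0.1556
0.405 74 0.1572 0.1555
0.408 70 0.1573 0.1555
0.411 69 0.157 0.1556
0.414 82 0.157 0.1559
0.417 108 0.1626 0.1616
0.42 137 0.1633 0.1621
0.423 241 0.1808 0.177
0.426 389 0.1822 0.1796
0.429 400 0.1821 0.1801
```

{"method": "jog_arm", "body": {"series": [{"angular":[0,0,0],"slide":[1.3,0.6,50],"hand":75},{"angular":[0,0,0],"slide":[1.3,0.6,98],"hand":75},{"angular":[0,0,0],"slide":[1.3,0.6,98],"hand":60},{"angular":[0,0,0],"slide":[1.3,0.6,98],"hand":40},{"angular":[0,0,0],"slide":[1.3,0.6,98],"hand":40},{"angular":[0,0,0],"slide":[1.3,0.6,98],"hand":40},{"angular":[0,0,0],"slide":[1,0.6,95],"hand":40},{"angular":[0,0,0],"slide":[-30,0.6,95],"hand":40},{"angular":[0,0,0],"slide":[-75,0.6,95],"hand":40},{"angular":[0,0,0],"slide":[-120,0.6,95],"hand":40}]}}

```text
t: 24.4
tool_pos: [0.5824, 0.1734, 0.1045]
eef_rot: [[0.112, 0.994, 0.001], [0.994, -0.112, 0.0], [0.0, 0.001, -1.0]]
wrist_force: [0.8, -0.8, -0.4]
finger_gap: 0.626
gripper_force: 48.6
```

```bash
python3 go.py .573 .095 .104 1.457 .5075 -.113 .05 1.4884
```

```text
slide [-78.9  -0.6   0.5] ang [ 0.0006 -0.0002  0.0017] t 24.4 at [0.5824 0.1734 0.1045] F [ 0.8 -0.8 -0.4] gap 53.5
slide [-293.   -42.5   54.4] ang [ 0.0006 -0.0002 -0.0297] t 24.4 at [0.5824 0.1734 0.1045] F [ 0.8 -0.8 -0.4] gap 53.5
```

{"method": "jog_arm", "body": {"series": [{"angular":[0,0,0],"slide":[-45,-0.4,0],"hand":40},{"angular":[0,0,0],"slide":[-85,-0.6,0],"hand":40},{"angular":[0,0,-0.032],"slide":[-140,-16,0],"hand":40},{"angular":[0,0,-0.032],"slide":[-195,-30,0],"hand":40},{"angular":[0,0,-0.032],"slide":[-250,-40,5],"hand":40},{"angular":[0,0,-0.032],"slide":[-288,-42.5,15],"hand":40},{"angular":[0,0,-0.032],"slide":[-293,-42.5,60],"hand":40},{"angular":[0,0,-0.032],"slide":[-293,-42.5,95],"hand":40},{"angular":[0,0,-0.032],"slide":[-293,-42.5,95],"hand":40},{"angular":[0,0,-0.032],"slide":[-293,-42.5,95],"hand":40}]}}

```text
t: 25.65
tool_pos: [0.508, -0.112, 0.0102]
eef_rot: [[0.081, 0.997, 0.001], [0.997, -0.081, -0.0], [-0.0, 0.001, -1.0]]
wrist_force: [-0.2, -0.6, -0.0]
finger_gap: 0.629
gripper_force: 48.6
```

```bash
python3 go.py .5075 -.113 -.0127 1.4884; python3 chk.py w18
```

```text
slide [-1.  -0.4 22.9] ang [0.0009 0.0002 0.0018] t 25.65 at [ 0.508  -0.112   0.0102] F [-0.2 -0.6 -0. ] gap 53.7
wheel n 2955 tx 0.5 ty 52.1 top 61.2 rect [ 0.4972 52.5721 45.5386  9.0188  0.2289]
wheel n 7086 tx -0.2 ty 21.4 top 61.4 rect [-0.2949 21.4067 45.4178 25.4153  0.3209]
wheel n 5629 tx 0.3 ty -18.3 top 61.4 rect [  0.7006 -18.8451  45.5538  26.3626   0.8389]
wheel n 4275 tx -0.2 ty -56.3 top 73.6 rect [ -0.3775 -57.4057  26.5879  65.7959  89.0362]
tray (nominal frame: 0,-29, 246x126) [ 4.077000e-01 -3.439700e+01  1.271598e+02  2.097747e+02  6.250000e-02]
```

{"method": "jog_arm", "body": {"series": [{"angular":[0,0,0],"slide":[-0.5,-0.4,15],"hand":40},{"angular":[0,0,0],"slide":[-0.5,-0.4,21],"hand":40},{"angular":[0,0,0],"slide":[-0.5,-0.4,22.5],"hand":40},{"angular":[0,0,0],"slide":[-0.5,-0.4,22.5],"hand":60},{"angular":[0,0,0],"slide":[-0.5,-0.4,22.5],"hand":66},{"angular":[0,0,0],"slide":[-0.5,-0.4,18],"hand":68},{"angular":[0,0,0],"slide":[-0.5,-0.4,-40],"hand":75},{"angular":[0,0,0],"slide":[-0.5,-0.4,-100],"hand":75},{"angular":[0,0,0],"slide":[-0.5,-0.4,-160],"hand":75},{"angular":[0,0,0],"slide":[-0.5,-0.4,-190],"hand":75}]}}

```text
t: 26.95
tool_pos: [0.5078, -0.1128, 0.2027]
eef_rot: [[0.081, 0.997, 0.004], [0.997, -0.081, -0.001], [-0.001, 0.004, -1.0]]
wrist_force: [0.6, -0.4, -0.8]
finger_gap: 0.883
gripper_force: 0.0
```

```bash
python3 chk.py w19; python3 go.py .487 -.40 .23 .124
```

```text
wheel n 1279 tx 0.4 ty 60.7 top 61.3 rect [ 0.4272 60.9371 25.313  45.0619 89.7875]
wheel n 1055 tx -0.1 ty 20.9 top 61.3 rect [ 0.3817 21.0237 44.9278 24.2186  0.1168]
wheel n 960 tx 0.6 ty -18.4 top 61.5 rect [  0.4576 -18.5117  24.9393  44.4119  89.9387]
wheel n 885 tx 0.5 ty -58.6 top 61.5 rect [  0.5674 -58.8589  45.5484  25.2508   0.1798]
tray (nominal frame: 0,-29, 246x126) [ 4.040000e-01 -2.988340e+01  1.264112e+02  2.454216e+02  8.590000e-02]
slide [-287.8    1.4  -24.5] ang [ 0.0067 -0.0035  1.3659] t 27.0 at [ 0.509  -0.1131  0.2051] F [ 2.8 -0.7  4.3] gap 74.8
```

{"method": "jog_arm", "body": {"series": [{"angular":[0,0,0.18],"slide":[-60,3,-25],"hand":70},{"angular":[0,0,0.36],"slide":[-120,4,-25],"hand":70},{"angular":[0,0,0.54],"slide":[-180,4,-25],"hand":70},{"angular":[0,0,0.72],"slide":[-240,4,-25],"hand":70},{"angular":[0,0,0.9],"slide":[-285,4,-25],"hand":70},{"angular":[0,0,1.08],"slide":[-285,4,-25],"hand":70},{"angular":[0,0,1.26],"slide":[-285,4,-25],"hand":70},{"angular":[0,0,1.366],"slide":[-285,4,-25],"hand":70},{"angular":[0,0,1.366],"slide":[-285,4,-25],"hand":70},{"angular":[0,0,1.366],"slide":[-285,4,-25],"hand":70}]}}

```text
t: 28.25
tool_pos: [0.4877, -0.3968, 0.224]
eef_rot: [[0.992, 0.126, -0.0], [0.126, -0.992, 0.0], [-0.0, -0.0, -1.0]]
wrist_force: [0.6, 0.8, -0.0]
finger_gap: 0.814
gripper_force: 0.0
```

```bash
python3 - <<'E'
from h import *
s=ctrl.sense();print(s['t'],s['tool_pos'],s['qpos'].round(2))
p,d,c=snap('wrist','w20');W=cloud(d,c);z=W[...,2]
g=(abs(W[...,0]-.49)<.12)&(abs(W[...,1]+.385)<.09)
k=g&(z>.079)&(z<.090);k=cv2.erode(k.astype(np.uint8),np.ones((3,3)))>0
P=W[k];print('handle',rect(P[:,:2]),len(P),np.median(P[:,2]));np.save('pics/hd.npy',P)
k=g&(z>.03)&(z<.0775);P=W[k];print('rest-mid z',rect(P[:,:2]),len(P))
k=g&(z>.003)&(z<.02);P=W[k];print('base',rect(P[:,:2]),len(P))
cv2.imwrite('pics/w20.png',p[:,:,::-1])
E
```

```text
28.25 [ 0.48767309 -0.39677957  0.22396684] [-0.73  0.43  1.63 -0.    1.08  0.71]
handle [ 0.4873 -0.3876  0.1354  0.0268  7.1098] 2843 0.0839996067388183
rest-mid z [ 0.5065 -0.3853  0.1696  0.0573  7.1836] 2392
base [ 0.486  -0.3877  0.1483  0.0752  7.0595] 2459
```

View pics/w20.png

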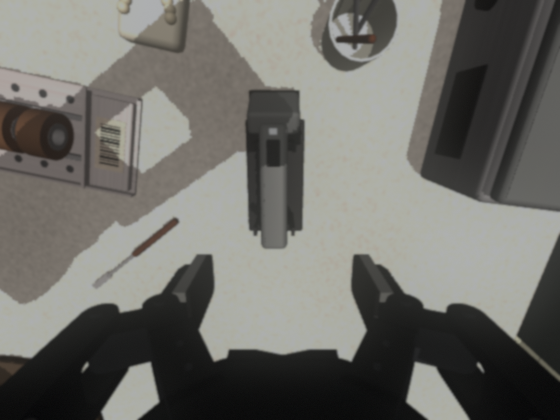

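```bash
python3 go.py .4979 -.3862 .12 .1239 .4979 -.3862 .024 .1239
```

```text
slide [ 11.5  -9.2 104. ] ang [-0.0001  0.0001  0.0022] t 28.3 at [ 0.4877 -0.3968  0.224 ] F [ 0.6 -0.2  0.1] gap 70.5
slide [ 11.5  -9.2 200. ] ang [-0.0001  0.0001  0.0022] t 28.3 at [ 0.4877 -0.3968  0.224 ] F [ 0.6 -0.2  0.1] gap 70.5
```

{"method": "jog_arm", "body": {"series": [{"angular":[0,0,0.002],"slide":[11.5,-9.2,50],"hand":65},{"angular":[0,0,0.002],"slide":[11.5,-9.2,110],"hand":62},{"angular":[0,0,0.002],"slide":[11.5,-9.2,160],"hand":60},{"angular":[0,0,0.002],"slide":[11.5,-9.2,195],"hand":60},{"angular":[0,0,0.002],"slide":[11.5,-9.2,200],"hand":60},{"angular":[0,0,0.002],"slide":[11.5,-9.2,200],"hand":60}]}}

```text
t: 29.05
tool_pos: [0.4984, -0.3867, 0.0249]
eef_rot: [[0.993, 0.122, 0.0], [0.122, -0.993, -0.0], [0.0, 0.0, -1.0]]
wrist_force: [-0.5, 0.3, -0.2]
finger_gap: 0.703
gripper_force: 0.0
```

```bash
python3 go.py .4979 -.3862 .024 .1239; python3 - <<'E'
from h import *
p,d,c=snap('wrist','w21');s=ctrl.sense();W=cloud(d,c);X=(W-s['tool_pos'])@s['eef_rot']*1000
for v in range(250,330,10): print(v,*[f'{X[v,u,0]:.0f},{X[v,u,1]:.0f},{X[v,u,2]:.0f}' for u in range(190,372,12)])
E
```

```text
slide [-0.5 -0.6  0.9] ang [ 0.0005 -0.0004 -0.0014] t 29.05 at [ 0.4984 -0.3867  0.0249] F [-0.5  0.3 -0.2] gap 60.0
250 -18,-67,26 -17,-58,26 -17,-49,26 -17,-40,25 -13,-30,17 21,-14,-57 22,-8,-59 22,-3,-61 22,1,-60 21,6,-58 21,11,-58 -13,27,17 -14,35,18 -17,46,25 -17,54,25 -17,63,26
260 -25,-67,25 -25,-58,25 10,-32,-45 -25,-41,25 -21,-31,17 16,-14,-57 17,-9,-59 18,-4,-61 18,1,-60 17,6,-59 16,11,-57 -21,27,17 -25,37,25 8,30,-41 10,35,-46 -25,63,25
270 6,-43,-47 10,-35,-55 9,-30,-52 -33,-41,25 -29,-31,18 11,-14,-57 12,-9,-59 12,-4,-59 13,1,-60 12,6,-59 11,12,-56 -29,28,18 -33,38,26 4,30,-44 10,32,-55 6,40,-48
280 6,-40,-56 10,-33,-63 5,-30,-54 -42,-42,26 -37,-32,17 7,-14,-58 nan,nan,nan 8,-4,-59 7,1,-58 8,6,-59 6,12,-57 -37,28,17 -42,38,26 0,30,-46 10,31,-63 10,36,-62
290 12,-34,-73 10,-31,-70 1,-30,-55 -50,-42,25 -45,-32,17 2,-14,-58 3,-9,-58 3,-4,-58 3,1,-58 3,6,-59 2,12,-57 -45,28,17 -49,38,24 -5,30,-46 7,30,-65 10,33,-70
300 11,-33,-79 5,-31,-70 -3,-30,-57 -59,-43,26 -53,-32,17 -4,-14,-56 -1,-9,-60 -2,-4,-59 -2,1,-58 -3,7,-58 -3,12,-57 -53,29,17 -58,39,25 -9,30,-48 4,30,-67 11,31,-78
310 12,-31,-85 1,-32,-69 -7,-30,-58 -67,-43,24 -62,-33,18 -8,-14,-57 -7,-9,-59 -7,-4,-59 -7,1,-58 -7,7,-59 -8,12,-57 -62,29,17 -67,39,25 -68,49,26 -1,30,-68 11,29,-84
320 16,-27,-96 16,-24,-96 -76,-53,26 -76,-44,25 -69,-33,16 -14,-15,-57 -13,-9,-58 -12,-4,-59 -12,1,-59 -12,7,-58 -14,12,-57 -70,29,18 -76,40,25 -76,49,25 -4,30,-70 16,26,-96
```

View pics/w21.png

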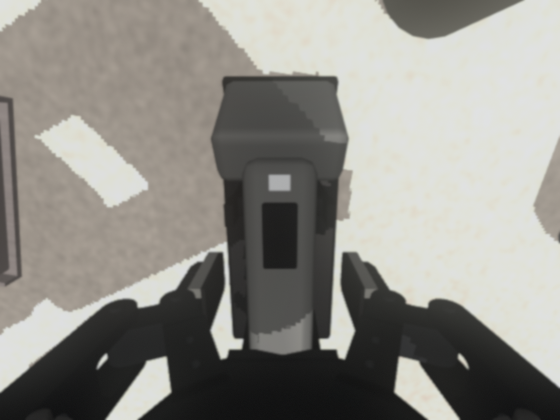

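{"method": "jog_arm", "body": {"series": [{"angular":[0,0,0],"slide":[-0.5,-1,2],"hand":40},{"angular":[0,0,0],"slide":[-0.5,-1,2],"hand":20},{"angular":[0,0,0],"slide":[-0.5,-1,2],"hand":20},{"angular":[0,0,0],"slide":[-0.5,-1,2],"hand":20},{"angular":[0,0,0],"slide":[-0.5,-1,2],"hand":20},{"angular":[0,0,0],"slide":[-0.5,-1,-5],"hand":20},{"angular":[0,0,0],"slide":[-0.5,-1,-30],"hand":20},{"angular":[0,0,0],"slide":[-0.5,-1,-80],"hand":20},{"angular":[0,0,0],"slide":[-0.5,-1,-120],"hand":20},{"angular":[0,0,0],"slide":[-0.5,-1,-120],"hand":20}], "newtons": 70}}

```text
t: 30.35
tool_pos: [0.4991, -0.3868, 0.148]
eef_rot: [[0.993, 0.121, 0.005], [0.122, -0.993, -0.004], [0.004, 0.005, -1.0]]
wrist_force: [-0.7, 0.3, -1.5]
finger_gap: 0.345
gripper_force: 69.3
```

```bash
python3 - <<'E'
from h import *
p,d,c=snap('wrist','w22');s=ctrl.sense();print(s['t'],s['finger_gap']*85.4,s['tool_pos']);W=cloud(d,c);X=(W-s['tool_pos'])@s['eef_rot']*1000
for v in range(90,340,15): print(v,*[f'{X[v,u,0]:.0f},{X[v,u,1]:.0f},{X[v,u,2]:.0f}' for u in range(220,350,16)])
print(c['R'])
T=np.array([0,0,0])
E
python3 chk.py w22b
```

```text
30.4 29.702103672279762 [ 0.49811556 -0.38603429  0.14597915]
90 102,-61,145 86,-20,-26 86,-13,-26 86,-5,-27 87,2,-25 86,9,-26 86,17,-26 86,24,-26 102,67,145
105 88,-61,146 79,-19,-39 79,-12,-39 79,-5,-39 79,2,-39 79,9,-38 79,15,-38 79,22,-39 88,69,147
120 73,-24,-47 73,-17,-50 73,-11,-50 73,-5,-50 73,2,-49 73,8,-49 73,14,-49 73,21,-49 73,69,146
135 68,-23,-55 68,-17,-55 68,-11,-55 68,-4,-55 68,2,-56 nan,nan,nan 68,14,-57 68,20,-55 68,26,-55
150 62,-24,-53 nan,nan,nan 62,-11,-53 62,-5,-53 62,2,-54 62,8,-53 62,14,-53 62,21,-54 62,27,-52
165 55,-25,-49 55,-18,-50 nan,nan,nan 57,-4,-61 57,2,-61 57,8,-60 57,14,-60 55,22,-49 27,72,147
180 11,-66,145 11,-49,146 51,-11,-61 52,-4,-63 52,2,-64 52,8,-63 51,14,-61 11,56,145 11,73,146
195 -6,-67,147 -6,-50,146 45,-11,-61 46,-4,-63 46,2,-63 46,8,-63 45,14,-61 -6,57,146 -6,74,146
210 -23,-68,145 -23,-50,145 39,-11,-61 40,-5,-64 41,2,-66 41,8,-66 39,14,-61 -23,57,146 -23,75,146
225 -41,-69,146 -41,-51,145 33,-11,-61 34,-5,-65 34,2,-64 34,8,-65 33,15,-60 -41,58,145 -42,77,147
240 -59,-70,145 -59,-52,146 27,-11,-62 28,-5,-65 28,2,-64 28,8,-64 26,15,-60 -60,59,146 -60,78,146
255 -78,-71,145 -79,-53,146 20,-12,-61 22,-5,-66 22,2,-65 21,8,-62 19,15,-60 -79,60,146 -78,79,145
270 -98,-73,145 11,-19,-57 13,-12,-61 14,-5,-63 14,2,-63 14,8,-63 12,15,-58 8,23,-52 -98,80,146
285 14,-22,-74 12,-17,-71 5,-12,-60 7,-5,-62 7,2,-63 7,8,-63 4,16,-58 13,20,-72 13,26,-73
300 12,-21,-82 12,-15,-82 -1,-12,-61 0,-5,-63 -0,2,-62 0,8,-63 -2,16,-60 12,18,-81 12,24,-81
315 17,-18,-96 17,-13,-96 -9,-12,-61 -7,-5,-63 -7,2,-63 -8,9,-63 -8,16,-62 18,16,-97 16,21,-96
330 17,-17,-103 17,-12,-102 -18,-13,-60 -15,-5,-63 -15,2,-63 -16,9,-62 -183,44,146 17,15,-103 17,19,-103
[[ 0.12050357 -0.9926964   0.0057231 ]
 [-0.95243434 -0.11398678  0.28262315]
 [-0.27990662 -0.03950797 -0.95921395]]
tray (nominal frame: 0,-29, 246x126) [  0.4815 -97.1696 113.4573 126.5586  89.8676]
```

```bash
python3 go.py .434 -.282 .084 1.0; python3 - <<'E'
from h import *
p,d,c=load('w19');W=cloud(d,c);q=p.astype(int)
k=(q[...,0]>q[...,2]+12)&(W[...,2]>.012)&(W[...,2]<.022)&(abs(W[...,0]-.503)<.05)&(abs(W[...,1]+.176)<.04)
print(k.sum(),rect(W[k][:,:2]))
E
```

```text
slide [ -50.4 -110.4   60.5] ang [ 8.000e-04 -2.000e-04 -8.781e-01] t 30.45 at [ 0.4974 -0.3854  0.1446] F [-0.8 -0.1 -1.5] gap 29.1
709 [ 5.02800e-01 -1.66300e-01  5.96000e-02  6.22000e-02  8.64066e+01]
```

{"method": "jog_arm", "body": {"series": [{"angular":[0,0,-0.12],"slide":[-10,-20,0],"hand":20},{"angular":[0,0,-0.27],"slide":[-20,-45,5],"hand":20},{"angular":[0,0,-0.42],"slide":[-30,-70,15],"hand":20},{"angular":[0,0,-0.57],"slide":[-40,-90,30],"hand":20},{"angular":[0,0,-0.72],"slide":[-46,-105,45],"hand":20},{"angular":[0,0,-0.84],"slide":[-50,-110,57],"hand":20},{"angular":[0,0,-0.878],"slide":[-50,-110,60],"hand":20},{"angular":[0,0,-0.878],"slide":[-50,-110,60],"hand":20},{"angular":[0,0,-0.878],"slide":[-50,-110,60],"hand":20},{"angular":[0,0,-0.878],"slide":[-50,-110,60],"hand":20}]}}

```text
t: 31.7
tool_pos: [0.4344, -0.2824, 0.0841]
eef_rot: [[0.541, 0.841, 0.0], [0.841, -0.541, -0.0], [-0.0, 0.0, -1.0]]
wrist_force: [0.2, 0.2, -1.8]
finger_gap: 0.344
gripper_force: 69.3
```

```bash
cat > beam.py <<'E'
from h import *
s=ctrl.sense();p,d,c=snap('wrist','w23');W=cloud(d,c);R=s['eef_rot'];t=s['tool_pos']
X=(W-t)@R*1000
k=(abs(X[...,0]-35)<10)&(X[...,2]<-50)&(X[...,2]>-75)&(abs(X[...,1])<25);P=X[k]
print(s['t'],t.round(4),'handle y mid',((P[:,1].min()+P[:,1].max())/2).round(1),'zmed',np.median(P[:,2]).round(1))
y0=(P[:,1].min()+P[:,1].max())/2
for lab in ((.5023,-.177,.016),(.503,-.1747,.016)):
    L=(np.array(lab)-t)@R*1000; L=np.array([L[0],-(L[1]-y0),-(L[2]+49)])-[86,0,-48]
    b=np.array([.5,0,-.866]);e=np.array([.866,0,.5]);print('along',(L@b).round(1),'lat',L[1].round(1),'up',(L@e).round(1))
k=(W[...,2]>.011)&(W[...,2]<.022)&(abs(W[...,0]-.503)<.1)&(abs(W[...,1]+.11)<.2);print(rect(W[k][:,:2]))
E
python3 beam.py
```

```text
31.7 [ 0.4344 -0.2824  0.0841] handle y mid -0.4 zmed -61.2
along 79.5 lat -0.4 up -0.4
along 80.6 lat 0.2 up 1.6
[ 0.4944 -0.1992  0.1543  0.1387 76.0442]
```

View pics/w23.png

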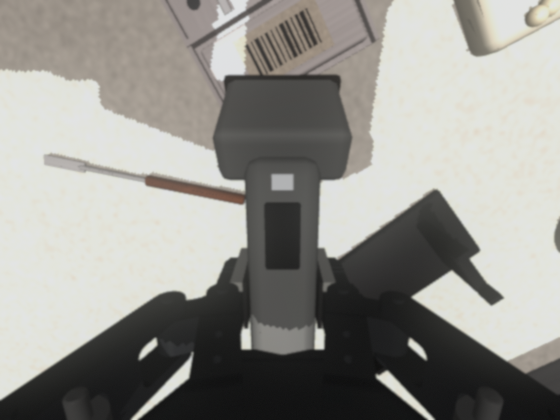

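{"method": "jog_arm", "body": {"series": [{"angular":[0,0,0],"slide":[0,0,0],"hand":20},{"angular":[0,0,0],"slide":[0,0,0],"hand":20},{"angular":[0,0,0],"slide":[0,0,0],"hand":20},{"angular":[0,0,0],"slide":[0,0,0],"hand":20},{"angular":[0,0,0],"slide":[0,0,0],"hand":20},{"angular":[0,0,0],"slide":[0,0,0],"hand":20},{"angular":[0,0,0],"slide":[0,0,0],"hand":20},{"angular":[0,0,0],"slide":[0,0,0],"hand":20},{"angular":[0,0,0],"slide":[0,0,0],"hand":20},{"angular":[0,0,0],"slide":[0,0,0],"hand":20}]}}

```text
t: 33.0
tool_pos: [0.4344, -0.2823, 0.0841]
eef_rot: [[0.541, 0.841, -0.0], [0.841, -0.541, -0.0], [-0.0, -0.0, -1.0]]
wrist_force: [0.4, -0.8, -1.3]
finger_gap: 0.342
gripper_force: 69.3
```

```bash
python3 - <<'E'
from h import *
p,d,c=load('w23');W=cloud(d,c);print(W[40,288],W[28,300],W[50,270])
p,d,c=snap('wrist','w24');W=cloud(d,c);print(W[40,288]);k=np.abs(p.astype(int)-load('w23')[0]).mean();print(k)
E
```

```text
[ 0.50662752 -0.1774187   0.01591603] [ 0.51749327 -0.17601476  0.01794598] [ 0.49213294 -0.17599213  0.01690566]
[ 0.50650719 -0.17737427  0.01622215]
0.4820606575963719
```

{"method": "jog_arm", "body": {"series": [{"angular":[0,0,0],"slide":[0,0,0],"hand":20},{"angular":[0,0,0],"slide":[0,0,0],"hand":20},{"angular":[0,0,0],"slide":[0,0,0],"hand":20},{"angular":[0,0,0],"slide":[0,0,0],"hand":20},{"angular":[0,0,0],"slide":[0,0,0],"hand":20},{"angular":[0,0,0],"slide":[0,0,0],"hand":20},{"angular":[0,0,0],"slide":[0,0,0],"hand":20},{"angular":[0,0,0],"slide":[0,0,0],"hand":20},{"angular":[0,0,0],"slide":[0,0,0],"hand":20},{"angular":[0,0,0],"slide":[0,0,0],"hand":20}]}}

```text
t: 34.3
tool_pos: [0.4344, -0.2823, 0.0841]
eef_rot: [[0.54, 0.841, -0.0], [0.841, -0.54, 0.0], [-0.0, -0.0, -1.0]]
wrist_force: [-0.1, -0.5, -1.3]
finger_gap: 0.341
gripper_force: 69.3
```

```bash
python3 go.py .4979 -.3862 .145 .1239 .4979 -.3862 .045 .1239
```

```text
slide [-53.1 109.6 -60.9] ang [-0.      0.      0.8759] t 34.3 at [ 0.4344 -0.2823  0.0841] F [-0.1 -0.5 -1.3] gap 29.1
slide [-53.1 109.6  39.1] ang [-0.      0.      0.8759] t 34.3 at [ 0.4344 -0.2823  0.0841] F [-0.1 -0.5 -1.3] gap 29.1
```

{"method": "jog_arm", "body": {"series": [{"angular":[0,0,0],"slide":[-5,10,-45],"hand":20},{"angular":[0,0,0.15],"slide":[-20,40,-61],"hand":20},{"angular":[0,0,0.32],"slide":[-30,65,-61],"hand":20},{"angular":[0,0,0.48],"slide":[-40,90,-61],"hand":20},{"angular":[0,0,0.64],"slide":[-50,105,-61],"hand":20},{"angular":[0,0,0.8],"slide":[-53,109.3,-61],"hand":20},{"angular":[0,0,0.876],"slide":[-53,109.3,-61],"hand":20},{"angular":[0,0,0.876],"slide":[-53,109.3,-61],"hand":20},{"angular":[0,0,0.876],"slide":[-53,109.3,-61],"hand":20},{"angular":[0,0,0.876],"slide":[-53,109.3,-61],"hand":20}]}}

```text
t: 35.55
tool_pos: [0.4977, -0.3859, 0.1451]
eef_rot: [[0.992, 0.125, 0.0], [0.125, -0.992, -0.0], [0.0, 0.0, -1.0]]
wrist_force: [0.4, -0.2, -0.7]
finger_gap: 0.343
gripper_force: 69.6
```

```bash
python3 go.py .4978 -.3858 .0232 .1225
```

```text
slide [ 1.000e-01 -1.000e-01  1.219e+02] ang [ 0.     -0.      0.0025] t 35.55 at [ 0.4977 -0.3859  0.1451] F [ 0.4 -0.2 -0.7] gap 29.3
```

{"method": "jog_arm", "body": {"series": [{"angular":[0,0,0.002],"slide":[0,0,50],"hand":20},{"angular":[0,0,0.002],"slide":[0,0,90],"hand":20},{"angular":[0,0,0.002],"slide":[0,0,108],"hand":20},{"angular":[0,0,0.002],"slide":[0,0,116],"hand":20},{"angular":[0,0,0.002],"slide":[0,0,121],"hand":20},{"angular":[0,0,0.002],"slide":[0,0,121.5],"hand":20},{"angular":[0,0,0.002],"slide":[0,0,121.5],"hand":20}]}}

```text
t: 36.42
tool_pos: [0.4982, -0.3864, 0.0244]
eef_rot: [[0.993, 0.122, 0.001], [0.122, -0.993, -0.001], [0.001, 0.001, -1.0]]
wrist_force: [-0.9, 0.5, -1.7]
finger_gap: 0.339
gripper_force: 69.7
```

{"method": "jog_arm", "body": {"series": [{"angular":[0,0,0],"slide":[-0.3,0,1],"hand":20},{"angular":[0,0,0],"slide":[-0.3,0,1],"hand":36},{"angular":[0,0,0],"slide":[-0.3,0,1],"hand":50},{"angular":[0,0,0],"slide":[-0.3,0,1],"hand":62},{"angular":[0,0,0],"slide":[-0.3,0,-20],"hand":65},{"angular":[0,0,0],"slide":[-0.3,0,-80],"hand":65},{"angular":[0,0,0],"slide":[-20,0,-140],"hand":65},{"angular":[0,0,0],"slide":[-20,0,-180],"hand":65},{"angular":[0,0,0],"slide":[-20,0,-180],"hand":65},{"angular":[0,0,0],"slide":[-20,0,-180],"hand":65}]}}

```text
t: 37.67
tool_pos: [0.4776, -0.3881, 0.203]
eef_rot: [[0.993, 0.122, -0.0], [0.122, -0.993, 0.0], [-0.0, -0.0, -1.0]]
wrist_force: [0.1, 1.0, 0.1]
finger_gap: 0.762
gripper_force: 0.0
```

```bash
python3 - <<'E'
from h import *
p,d,c=snap('wrist','w25');W=cloud(d,c);z=W[...,2]
g=(abs(W[...,0]-.49)<.12)&(abs(W[...,1]+.385)<.09)
k=g&(z>.079)&(z<.090);k=cv2.erode(k.astype(np.uint8),np.ones((3,3)))>0
P=W[k];print('handle (before .4873,-.3876,.1354,.0268,7.11; z .0840)',rect(P[:,:2]),np.median(P[:,2]))
k=g&(z>.003)&(z<.02);P=W[k];print('base',rect(P[:,:2]))
p,d,c=snap('top','t25');W=cloud(d,c);z=W[...,2]
k=(abs(W[...,0]-.434)<.1)&(abs(W[...,1]-.159)<.08)&(z>.02)&(z<.06);print('collar',W[k].mean(0))
k=(abs(W[...,0]-.434)<.1)&(abs(W[...,1]-.159)<.08)&(z>.006)&(z<.02);print('dish',rect(W[k][:,:2]))
E
python3 chk.py w26
```

```text
handle (before .4873,-.3876,.1354,.0268,7.11; z .0840) [ 0.4874 -0.3882  0.1344  0.0267  7.0701] 0.08399654870261597
base [ 0.4862 -0.3876  0.148   0.0751  7.0973]
collar [0.43390836 0.15979711 0.03317915]
dish [ 0.4321  0.1556  0.1347  0.1979 84.2151]
wheel n 1294 tx 2.3 ty -60.4 top 61.1 rect [  1.3673 -53.8221  42.4385  44.8684  88.9792]
tray (nominal frame: 0,-29, 246x126) [ 3.548000e-01 -7.404000e+01  1.264513e+02  1.596176e+02  4.540000e-02]
```

View pics/t25.png

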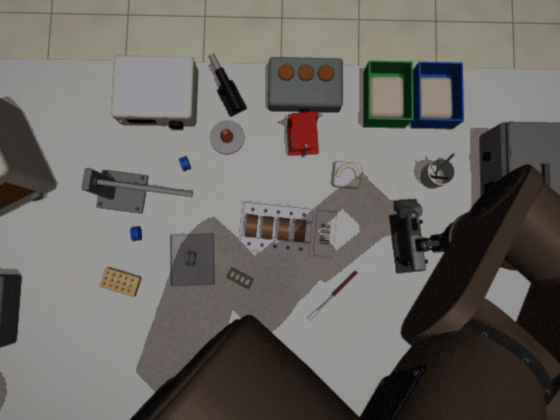

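The top view shows the rod empty (140,187) and the four wheels in the trough (277,228). The collar is in the dish (192,258) and the scanner is back in its rest (407,235). Handing in.

```bash
python3 -c "
from bench import ctrl
print(ctrl.sign_off())"
```

```text
the job is handed in; nothing more can be done
None
```

The job is handed in at about 38 s: the collar is in the dish, all four wheels are seated in the trough, and the beam was held on the label for over two seconds; the scanner is back in its rest, and sign-off returned no verdict.

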